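Lay out the spark-gap demonstration

TASK

Set up the spark demonstration: lay the black slab centred and square on the platform of the blue lab jack, stand the copper disc, stem up, centred on top of the slab, and stand the needle electrode on the table to the left of the jack (the robot's left), opposite the middle of that side with a gap of about 3 cm between its base and the jack. On the plywood board, stand the brass ball electrode midway between the red and the black binding posts, in line with them, and the white ceramic insulator straight in front of the red post (on the robot's side of it, square to the row of posts) with a gap of about 3 cm between them at the foot. Everything ends upright and released, and the glass beaker stays where it is.

Things in the scene. Friction and masses are not known exactly. Their poses are not given: they have to be found in the camera images.
- slab: Black plastic insulating slab, loose, 80 (its x) x 56 (its y) x 20 mm high, 110 g. Origin: centre of its underside; z up.
- disc: Copper disc electrode, loose: disc 60 mm across and 6 mm thick, with a copper stem 14 mm across standing up from its centre, from 6 to 38 mm above the underside (take it by the stem). Origin: centre of the underside; z up.
- ball: Brass ball electrode, loose: round dark base 50 mm across and 10 mm thick, thin upright steel rod 10 mm across, brass ball 32 mm across on top with its centre 76 mm above the underside (top at 92 mm). Origin: centre of the base's underside; z up.
- needle: Pointed needle electrode, loose: round green base 44 mm across and 14 mm thick, upright steel rod 12 mm across from 14 to 70 mm height, ending in a cone with its point at 100 mm. Origin: centre of the base's underside; z up.
- insulator: White ribbed ceramic insulator, loose: upright cylinder 34 mm across and 50 mm high. Origin: centre of its underside; z up.
- jack: Blue laboratory scissor jack, fixed. Base and platform are both 100 x 100 mm squares, one above the other; the platform's top is 60 mm above the table. A black knob sticks out 23 mm from its front (-x) side at 30 mm height. Origin: centre of the underside; its x points away from the robot, its y to the jack's left (robot's left), turned by up to 0.25 rad.
- board: Plywood board, fixed flat on the table, 120 (its x, away from the robot) x 220 (its y, leftwards) x 12 mm thick. Two binding posts stand on it, 30 mm beyond its centre line (x = +30 mm) and 80 mm either side of the middle (y = +-80 mm). Origin: centre of its underside; turned by up to 0.15 rad.
- red_post: Binding post with a red cap, fixed on the board, at its left or right end: round grey foot 24 mm across (8 mm high), cap 18 mm across, top 38 mm above the board. Origin: centre of its foot on the board's top; axes parallel to the board's.
- black_post: Binding post with a black cap, fixed on the board at the other end, otherwise like the red one. Origin: centre of its foot on the board's top; axes parallel to the board's.
- beaker: Small glass beaker, loose, standing among the things, 56 mm across and 65 mm high. Not to be moved. Origin: centre of its underside.
Mind the look-alikes: they are no part of the job. There is more than one size of the insulator; the job needs the middle-sized.

How it is judged:
By the outcome, as a careful person would: the job done as asked, in the order asked, and still so for the second after the job is handed in, with the robot touching nothing.
It also fails if it takes over 125 s, if anything falls off the work surface, if the arm or the gripper's body presses on something with over 40 N, if the wrist force passes 120 N, or if a joint passes its speed limit or range.

ROBOT

A 7-joint arm with a two-finger parallel gripper is mounted at the origin on the work surface. World frame = base frame: x ahead of the robot, y to its left, z up, the work surface at z = 0. Lengths are in mm, angles in rad, forces in N, time in s.
With the tool pointing down it reaches from about 425 to 825 mm from the base axis. Payload 3.6 kg.
Tool frame: the origin (TCP) lies midway between the tips of the shut fingers; the grasp point (between the pads) lies 19 mm behind it; z points along the fingers, y is the line along which they close (so a half turn about z gives the same grasp; the last joint's range is limited). The gripper opens to 85 mm and grips with 20 to 120 N. Pads are 22 mm wide; open, the fingers measure 114 mm over their backs; the gripper's body (76 mm by 85 mm) begins 54 mm behind the grasp point. The pads swing forward as they close: fully open they stand 13 mm farther back than shut.
Start: joints at [1.284, 0.615, -0.013, 1.423, 0.008, 1.103, -0.04], TCP at [167.618, -627.986, 231.297] pointing down, gripper open.
Joint ranges: [-3.12, 3.12], [-0.3, 2.06], [-1.34, 1.32], [0.26, 2.42], [-1.36, 4.5], [0.01, 1.98], [-2.84, 2.84]. Speed limits (rad/s): [2.79, 2.79, 3.14, 3.14, 3.14, 3.14, 3.14].

INTERFACE

Orientations are given as [roll, pitch, yaw] about the fixed x, y, z axes, in that order (R = Rz(yaw) Ry(pitch) Rx(roll)).
In Python, from bench import ctrl gives the robot as it stands.
- The arm moves only by the tool step_arm, never from a script. Its argument "motion" is a list of rows, each a list of 7 numbers: the turn, a rotation vector about the tool's x, y, z in degrees, then the shift along the tool's x, y, z in m, then the closure, from -1 (fully open) to 1 (shut). A call has 1 to 8 rows; each row shifts and turns the commanded pose from where the row before left it, along the tool's axes as they then stand; what a row does not reach is not made up. A row lasts 1/10 s, in which the tool goes at most 50 mm and 8.59 degrees, less where a joint would pass 70% of its speed; a pose out of reach is approached as far as the arm can. A call with a gripper value outside its range is refused whole. The fingers move at their own pace and stop on an object; "grip_force" is the grip in N (left out, the last holds). Time passes only in rows, so rows that do not move let the fingers close. It gives the time, the measured TCP pose, the force, the opening and the grip force at its end, in the units of the state.
- ctrl.observe(): the state, without advancing time (a new reading comes with each control period).
- ctrl.get_image(name): name is "side" or "top" or "wrist"; returns the picture (384x512x3 uint8, blue, green, red); there is no depth.
- ctrl.camera_model(name): a dict with "intrinsics" (3x3 intrinsics, pixels), "camera_from_world" (4x4, takes a point from world to camera coordinates); the wrist camera has in their place "tool_from_camera" (4x4, takes a point from camera to tool coordinates, whose origin is the TCP and whose axes are the flange's). Camera axes: x right, y down, z forward; pixel columns grow to the right and rows downward; lengths in mm; the calibration is good to about 2 mm. A picture is of the moment at which its call begins: read the wrist's pose just before it. camera_model takes no time and is no camera call.
- ctrl.sign_off(): hands the job in; it is judged then, once.
The state is a dict: "time_s": time; "q": joint angles; "qd": joint speeds; "effort": joint torques, N m; "eef_pos": TCP position; "orientation": TCP orientation; "ft_force": force on the tool from outside, world axes, zero at the start; "ft_torque": the same for the moment, N m; "gripper_width": opening from 0.0 (shut) to 1.0 (fully open); "grasp_force": force on a finger pad.
Only numpy, scipy, OpenCV 4.12 (cv2) and the standard library are available. Lean on these libraries where they do the work, as an engineer would, in place of code of your own. Each camera call takes 0.05 s, during which the arm holds its last target. There are 200 camera calls.

## Working session

There is one attempt and no reset: what is moved stays moved. The work goes in short steps, Python scripts to look and compute and a tool call to move; the robot and the scene stay as the last step left them, time stands still between calls to the robot, and variables do not carry over. Pictures are saved under pics/ and viewed, at most 14 in all, crops included, and the job is handed in when it is done.

Besides the shell and the picture viewer there is one more tool, called after ">>>" by a JSON object that holds its "fn" and its "kwargs". step_arm: Moves the arm, as the interface text tells. Its arguments: {"type":"object","properties":{"motion":{"type":"array","items":{"type":"array","items":{"type":"number"}}},"grip_force":{"type":"number"}},"required":["motion"]}

```bash
ls; mkdir -p pics
python3 - <<'E'
from bench import ctrl
import cv2,numpy as np
for n in("side","top","wrist"):
    cv2.imwrite(f"pics/{n}0.png",ctrl.get_image(n)); m=ctrl.camera_model(n)
    print(n,{k:np.round(v,3).tolist() for k,v in m.items()})
print(ctrl.observe())
a=cv2.imread("pics/top0.png");cv2.imwrite("pics/top0b.png",cv2.resize(a,(800,600),interpolation=cv2.INTER_CUBIC))
a=cv2.imread("pics/side0.png");cv2.imwrite("pics/side0b.png",cv2.resize(a,(800,600),interpolation=cv2.INTER_CUBIC))
E
```

```text
pics
side {'intrinsics': [[465.537, 0.0, 259.207], [0.0, 465.537, 192.843], [0.0, 0.0, 1.0]], 'camera_from_world': [[-0.877, -0.48, 0.012, 470.702], [-0.239, 0.414, -0.879, 160.245], [0.417, -0.773, -0.477, 843.272], [0.0, 0.0, 0.0, 1.0]]}
top {'intrinsics': [[374.348, 0.0, 261.838], [0.0, 374.348, 185.085], [0.0, 0.0, 1.0]], 'camera_from_world': [[-0.027, -1.0, -0.004, 33.503], [-0.982, 0.027, -0.186, 505.691], [0.186, -0.001, -0.983, 948.971], [0.0, 0.0, 0.0, 1.0]]}
wrist {'intrinsics': [[273.473, 0.0, 258.918], [0.0, 273.473, 193.233], [0.0, 0.0, 1.0]], 'tool_from_camera': [[-0.001, -0.949, -0.314, 81.527], [1.0, -0.001, 0.0, 0.791], [-0.001, -0.314, 0.949, -142.267], [0.0, 0.0, 0.0, 1.0]]}
{'time_s': 0.15, 'q': array([ 1.28352084,  0.61572403, -0.01259864,  1.42456236,  0.00807925,
        1.10340589, -0.04040615]), 'qd': array([-3.74558796e-04, -1.53704064e-03,  2.15605129e-05, -3.59616838e-03,
        1.88675076e-03,  1.42685400e-05,  1.05139943e-04]), 'effort': array([ 7.99100962e-04, -4.69661021e+01,  2.59423284e-01, -1.71252644e+01,
        9.95631883e-03,  7.13735950e-03, -1.25279217e-05]), 'eef_pos': array([ 167.44427649, -627.43967284,  230.37635862]), 'orientation': array([-3.13954268e+00,  1.18427609e-05,  2.60809580e-01]), 'ft_force': array([-0.11781636, -0.30184038, -0.00113732]), 'ft_torque': array([0.02507075, 0.00411562, 0.00701556]), 'grasp_force': 0.0, 'gripper_width': 1.0017251110309056}
```

View pics/top0b.png

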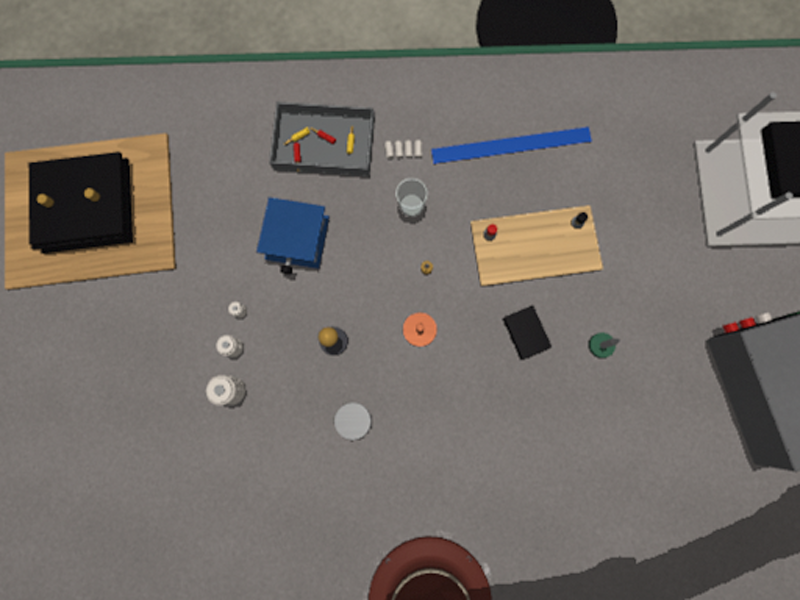

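View pics/side0b.png

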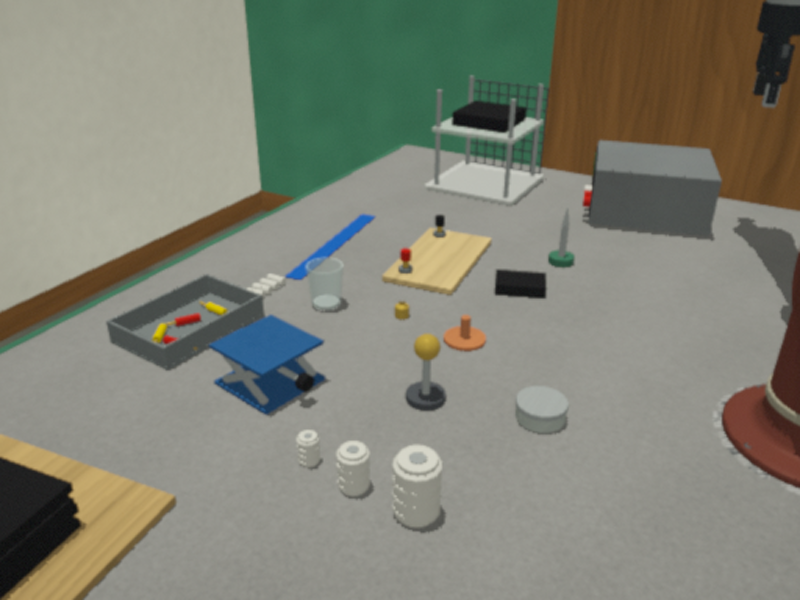

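The top view shows everything. In 800x600 pixels: jack (293,232), board (536,245) with red post (491,230) and black post (580,219), slab (527,332), disc (420,329), ball (330,338), needle (602,345), insulators small to large (236,309), (229,346), (222,390), so the middle one is (229,346), and beaker (411,200).

```bash
cat > h.py <<'E'
from bench import ctrl
import cv2,numpy as np
from scipy.spatial.transform import Rotation as Ro
def cam(n,o=None):
    m=ctrl.camera_model(n);K=np.array(m["intrinsics"])
    if n=="wrist":
        T=np.eye(4);T[:3,:3]=Ro.from_euler('xyz',o["orientation"]).as_matrix();T[:3,3]=o["eef_pos"]
        W=T@np.array(m["tool_from_camera"])
    else: W=np.linalg.inv(np.array(m["camera_from_world"]))
    return K,W
def grab(n,fn=None):
    o=ctrl.observe();im=ctrl.get_image(n)
    if fn:cv2.imwrite("pics/"+fn,im)
    return im,cam(n,o),o
def ray(C,uv,z):
    K,W=C;uv=np.atleast_2d(np.asarray(uv,float))
    d=(W[:3,:3]@np.linalg.inv(K)@np.c_[uv,np.ones(len(uv))].T).T
    p=W[:3,3];s=(z-p[2])/d[:,2]
    return (p+s[:,None]*d)[:,:2]
def proj(C,P):
    K,W=C;P=np.atleast_2d(P);c=(np.linalg.inv(W)@np.c_[P,np.ones(len(P))].T)[:3]
    u=K@c;return (u[:2]/u[2]).T
def hsv(im):return cv2.cvtColor(im,cv2.COLOR_BGR2HSV)
def mask(im,lo,hi):return cv2.inRange(hsv(im),np.array(lo),np.array(hi))
def blob(m,at=None,r=40):
    """contour nearest to pixel `at` (area>15), or the largest"""
    cs=[c for c in cv2.findContours(m,cv2.RETR_EXTERNAL,cv2.CHAIN_APPROX_NONE)[0] if cv2.contourArea(c)>15]
    if at is None:return max(cs,key=cv2.contourArea)
    cs=[c for c in cs if np.linalg.norm(c[:,0].mean(0)-at)<r]
    return max(cs,key=cv2.contourArea)
def rect(C,c,z):
    """min-area rectangle of a contour cast on plane z: centre,size,angle of long side(rad)"""
    p=ray(C,c[:,0],z).astype(np.float32);(ctr,s,a)=cv2.minAreaRect(p)
    return np.round(ctr,1),np.round(s,1),np.radians(a)
def show(n,v):print(n,*[np.round(x,2) for x in v])
E
python3 - <<'E'
from h import *
im=cv2.imread("pics/top0.png");C=cam("top");h=hsv(im)
print("cam",C[1][:3,3])
v=lambda x,y:np.array([x,y])/1.5625
for n,p in dict(jack=(293,232),wood=(536,270),slab=(527,332),disc=(405,329),ball=(328,337),needle=(597,348),ins=(229,340),red=(491,230),blackp=(581,218),base=(343,345),table=(500,420)).items():
    q=v(*p).astype(int);print(n,h[q[1],q[0]])
black=mask(im,[0,0,0],[180,255,60])
show("jack",rect(C,blob(mask(im,[95,120,50],[125,255,255]),v(293,232)),60))
show("board",rect(C,blob(mask(im,[8,60,90],[30,255,255]),v(536,245)),12))
show("slab",rect(C,blob(black,v(527,332)),20))
show("disc",rect(C,blob(mask(im,[3,120,80],[15,255,255]),v(420,329)),6))
show("ball",rect(C,blob(mask(im,[12,120,60],[30,255,255]),v(330,338),20),76))
show("needle",rect(C,blob(mask(im,[65,60,30],[95,255,255]),v(602,345),20),14))
for k,(p,z) in enumerate([((236,309),18),((229,346),25),((222,390),34)]):show("ins%d"%k,rect(C,blob(mask(im,[0,0,150],[180,60,255]),v(*p),15),z))
show("red",rect(C,blob(cv2.bitwise_or(mask(im,[0,150,60],[6,255,255]),mask(im,[170,150,60],[180,255,255])),v(491,230),10),48))
show("blackp",rect(C,blob(black,v(581,218),12),48))
show("beaker",[ray(C,v(411,200),30)])
E
```

```text
cam [ 321.30535183   20.75674229 1026.51037941]
jack [107 174 117]
wood [ 18 110 201]
slab [120  15  35]
disc [  9 158 216]
ball [ 20 155 187]
needle [ 74 106  96]
ins [ 16  26 218]
red [  1 195 188]
blackp [ 0  8 31]
base [120  12  64]
table [ 10  18 126]
jack [609.9 215.9] [109.  108.4] 1.37
board [ 588.5 -208.9] [121.6 220.9] 0.11
slab [ 430.7 -180.4] [78.3 58.8] 0.36
disc [443.1   4.5] [54.9 57.8] 1.54
ball [426. 155.] [28.3 28.1] 1.54
needle [ 406.  -309.8] [40.1 42.2] 0.42
ins0 [487.7 325.5] [22.3 21.8] 0.03
ins1 [423.  337.6] [31.9 34.4] 1.27
ins2 [347.7 340.5] [47.5 46.4] 1.54
red [ 607.4 -126. ] [13.6 17.1] 1.52
blackp [ 621.  -279.7] [14.1 29.4] 0.94
beaker [[671.63  11.79]]
```

>>> {"fn": "step_arm", "kwargs": {"motion": [[0,0,0,0.0408,-0.0259,0,-1],[0,0,0,0.0408,-0.0259,0,-1],[0,0,0,0.0408,-0.0259,0,-1],[0,0,0,0.0408,-0.0259,0,-1],[0,0,0,0.0408,-0.0259,0,-1],[0,0,0,0.0408,-0.0259,0,-1],[0,0,0,0.0408,-0.0259,0,-1],[0,0,0,0.0408,-0.0259,0,-1]], "grip_force": 40}}

```text
time_s: 0.95
eef_pos: [430.5, -342.0, 231.2]
orientation: [-3.141, 0.0, 0.261]
ft_force: [0.8, -0.7, 1.1]
gripper_width: 0.996
grasp_force: 0.0
```

>>> {"fn": "step_arm", "kwargs": {"motion": [[0,0,0,0.0408,-0.0259,0,-1],[0,0,0,0.0408,-0.0259,0,-1],[0,0,0,0.0408,-0.0259,0,-1],[0,0,0,0.0408,-0.0259,0,-1],[0,0,0,0,0,0,-1],[0,0,0,0,0,0,-1]]}}

```text
time_s: 1.55
eef_pos: [561.0, -199.6, 230.7]
orientation: [-3.141, 0.001, 0.265]
ft_force: [0.2, -1.6, -0.5]
gripper_width: 1.002
grasp_force: 0.0
```

```bash
cat >> h.py <<'E'
def plan(target,yaw=None,step=45,frm=None,fy=None):
    """print turn about tool z (deg, first) and then per-row shift in tool axes (m)"""
    o=ctrl.observe();p=o["eef_pos"] if frm is None else np.array(frm);y0=o["orientation"][2] if fy is None else fy
    y1=y0
    if yaw is not None:
        y1=yaw;t=np.degrees(y0-y1);print("turn about z %.1f deg in %d rows: %.2f"%(t,max(1,int(np.ceil(abs(t)/8.4))),t/max(1,np.ceil(abs(t)/8.4))))
    d=np.array(target)-p;c,s=np.cos(y1),np.sin(y1)
    t=np.array([c*d[0]+s*d[1],s*d[0]-c*d[1],-d[2]]);n=max(1,int(np.ceil(np.linalg.norm(t)/step)))
    print("%d rows of"%n,np.round(t/n/1000,4))
E
python3 - <<'E'
from h import *
im,C,o=grab("wrist","w1.png");print(o["eef_pos"])
for P in([607,-126,50],[588,-209,12],[610,216,60]):print(proj(C,P))
show("board",rect(C,blob(mask(im,[8,60,90],[30,255,255])),12))
plan([610,205,230])
E
```

```text
[ 561.04002154 -199.5912838   230.69289063]
[[206.48394663 119.2523969 ]]
[[270.52517996 148.9424646 ]]
[[-129.93167281   24.61437294]]
board [ 590.5 -211.7] [120.3 219.6] 0.11
10 rows of [ 0.0153 -0.038   0.0001]
```

View pics/w1.png

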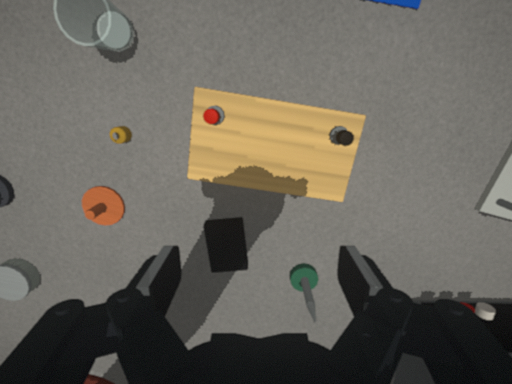

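The wrist view shows the whole board, with the red cap at (212,116) and the black cap at (345,137). The slab is at (226,244), the disc at (102,206) and the needle base at (303,277).

>>> {"fn": "step_arm", "kwargs": {"motion": [[0,0,0,0.0153,-0.038,0,-1],[0,0,0,0.0153,-0.038,0,-1],[0,0,0,0.0153,-0.038,0,-1],[0,0,0,0.0153,-0.038,0,-1],[0,0,0,0.0153,-0.038,0,-1],[0,0,0,0.0153,-0.038,0,-1],[0,0,0,0.0153,-0.038,0,-1],[0,0,0,0.0153,-0.038,0,-1]]}}

```text
time_s: 2.4
eef_pos: [600.5, 122.3, 231.4]
orientation: [3.14, 0.0, 0.256]
ft_force: [0.8, -0.2, -0.1]
gripper_width: 0.998
grasp_force: 0.0
```

>>> {"fn": "step_arm", "kwargs": {"motion": [[0,0,0,0.0153,-0.038,0,-1],[0,0,0,0.0153,-0.038,0,-1],[0,0,0,0,0,0,-1],[0,0,0,0,0,0,-1]]}}

```text
time_s: 2.8
eef_pos: [610.3, 203.9, 230.9]
orientation: [3.14, 0.001, 0.26]
ft_force: [0.6, -1.0, -0.5]
gripper_width: 0.998
grasp_force: 0.0
```

Run:
```python
from h import *
im,C,o=grab("wrist","w2.png");print(o["eef_pos"],o["orientation"])
c=blob(mask(im,[95,120,50],[125,255,255]));show("jack",rect(C,c,60))
q=cv2.approxPolyDP(c,4,True)[:,0];print(q.tolist(),[h.tolist() for h in np.round(ray(C,q,60))], [hsv(im)[y,x].tolist() for x,y in [c[:,0].mean(0).astype(int)]])
show("ball",rect(C,blob(mask(im,[12,120,60],[30,255,255]),proj(C,[426,155,76])[0],40),76))
c=blob(mask(im,[0,0,150],[180,60,255]),proj(C,[423,338,25])[0],25);show("ins",rect(C,c,25))
# board picture
im=cv2.imread("pics/w1.png");o["eef_pos"]=np.array([561.04,-199.59,230.69]);o["orientation"]=np.array([-3.141,.001,.265]);C=cam("wrist",o)
black=mask(im,[0,0,0],[180,255,50])
red=cv2.bitwise_or(mask(im,[0,150,60],[6,255,255]),mask(im,[170,150,60],[180,255,255]))
show("red",rect(C,blob(red,(212,116),12),48))
show("blackp",rect(C,blob(black,(345,137),12),48))
b=cv2.erode(black,None);c=blob(b,(226,244),20);print(cv2.boundingRect(c));show("slab",rect(C,c,20))
show("disc",rect(C,blob(mask(im,[3,120,80],[15,255,255]),(103,206),20),6))
show("needle",rect(C,blob(mask(im,[65,60,30],[95,255,255]),(303,277),20),14))
```

```text
[610.29636576 203.94122277 230.93495168] [3.14025320e+00 1.03554528e-03 2.60264271e-01]
jack [619.1 218.3] [ 98.6 102.4] 1.38
[[226, 108], [194, 184], [266, 217], [304, 147]] [[675.0, 257.0], [581.0, 275.0], [561.0, 181.0], [656.0, 162.0]] [[106, 182, 136]]
ball [427.8 152.8] [39.9 29.6] 0.26
ins [410.6 345.9] [12.5 32.8] 1.16
red [ 611.7 -130.5] [15.4 17.3] 0.26
blackp [ 629.  -284.9] [13.9 18. ] 0.26
(205, 218, 42, 54)
slab [ 437.6 -184.4] [83.  53.9] 0.36
disc [446.    0.9] [59.4 58.1] 0.11
needle [ 412.2 -311.5] [46.5 41.4] 0.5
```

View pics/w2.png

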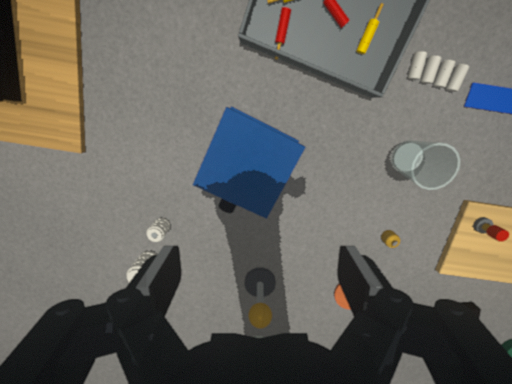

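The jack platform's corners are at (226,108), (194,184), (266,217) and (304,147). That puts its centre at (618.5,218.5) with yaw -0.19.

Run:
```python
from h import *
plan([434,-182,150],0.36)
```

```text
turn about z -5.9 deg in 1 rows: -5.86
10 rows of [-0.0301  0.0297  0.0081]
```

>>> {"fn": "step_arm", "kwargs": {"motion": [[0,0,-5.9,0,0,0,-1],[0,0,0,-0.0301,0.0297,0.0081,-1],[0,0,0,-0.0301,0.0297,0.0081,-1],[0,0,0,-0.0301,0.0297,0.0081,-1],[0,0,0,-0.0301,0.0297,0.0081,-1],[0,0,0,-0.0301,0.0297,0.0081,-1],[0,0,0,-0.0301,0.0297,0.0081,-1],[0,0,0,-0.0301,0.0297,0.0081,-1]]}}

```text
time_s: 3.65
eef_pos: [485.6, -68.8, 174.8]
orientation: [3.14, 0.0, 0.358]
ft_force: [1.1, -1.2, -0.1]
gripper_width: 0.997
grasp_force: 0.0
```

>>> {"fn": "step_arm", "kwargs": {"motion": [[0,0,0,-0.0301,0.0297,0.0081,-1],[0,0,0,-0.0301,0.0297,0.0081,-1],[0,0,0,-0.0301,0.0297,0.0081,-1],[0,0,0,0,0,0,-1],[0,0,0,0,0,0,-1]]}}

```text
time_s: 4.15
eef_pos: [432.9, -182.7, 150.5]
orientation: [3.141, 0.001, 0.356]
ft_force: [0.2, 0.3, -0.4]
gripper_width: 0.999
grasp_force: 0.0
```

Run:
```python
from h import *
im,C,o=grab("wrist","w3.png");print(o["eef_pos"],o["orientation"])
b=mask(im,[0,0,0],[180,255,50]);cv2.imwrite("pics/w3b.png",np.hstack([im,cv2.cvtColor(b,cv2.COLOR_GRAY2BGR)])[::1,:]) 
at=proj(C,[434,-182,20])[0];print(at)
try:
    c=blob(b,at,30);print(cv2.boundingRect(c));show("slab",rect(C,c,20));show("slab0",rect(C,c,0))
    q=cv2.approxPolyDP(c,4,True)[:,0];print(q.tolist(),ray(C,q,20).round().tolist())
except Exception as e:print(e)
```

```text
[ 432.905149   -182.68028332  150.51425129] [3.14075788e+00 8.98586125e-04 3.56162108e-01]
[257.58571504 183.9698434 ]
(233, 146, 54, 75)
slab [ 434.1 -184.4] [80.1 55.3] 0.36
slab0 [ 428.6 -186.6] [86.  59.3] 0.36
[[235, 146], [235, 219], [284, 219], [285, 147]] [[463.0, -147.0], [388.0, -173.0], [407.0, -223.0], [479.0, -194.0]]
```

View pics/w3.png

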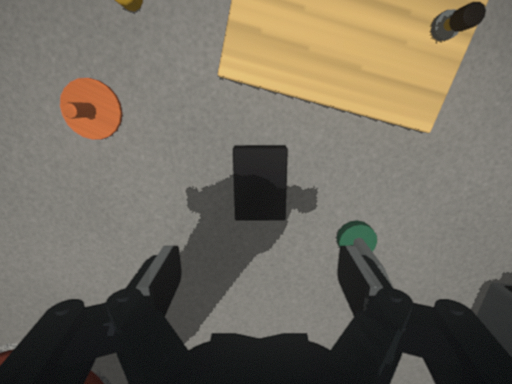

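The slab is centred at pixel (260,183), aligned with the tool and 80x55 mm as expected.

>>> {"fn": "step_arm", "kwargs": {"motion": [[0,0,0,-0.0005,0.0015,0.045,-1],[0,0,0,0,0,0.045,-1],[0,0,0,0,0,0.035,-1],[0,0,0,0,0,0.012,-1],[0,0,0,0,0,0.008,-1],[0,0,0,0,0,0,-1],[0,0,0,0,0,0,1],[0,0,0,0,0,0,1]]}}

```text
time_s: 5.0
eef_pos: [435.8, -181.4, 6.7]
orientation: [3.14, -0.002, 0.364]
ft_force: [-0.1, -0.4, -0.4]
gripper_width: 0.69
grasp_force: 0.0
```

>>> {"fn": "step_arm", "kwargs": {"motion": [[0,0,0,0,0,0,1],[0,0,0,0,0,0,1],[0,0,0,0,0,0,1],[0,0,0,0,0,0,1]], "grip_force": 50}}

```text
time_s: 5.4
eef_pos: [435.9, -181.6, 7.1]
orientation: [3.139, -0.003, 0.364]
ft_force: [-0.7, 0.6, 6.5]
gripper_width: 0.633
grasp_force: 52.2
```

>>> {"fn": "step_arm", "kwargs": {"motion": [[0,0,0,0,0,-0.02,1],[0,0,0,0,0,-0.04,1],[0,0,0,0,0,-0.045,1],[0,0,0,0,0,-0.045,1],[0,0,7.93,0,0,0,1],[0,0,7.93,0,0,0,1],[0,0,7.93,0,0,0,1],[0,0,7.93,0,0,0,1]]}}

```text
time_s: 6.2
eef_pos: [434.5, -181.0, 156.3]
orientation: [-3.141, -0.001, -0.196]
ft_force: [0.1, 0.6, -1.0]
gripper_width: 0.639
grasp_force: 54.1
```

Run:
```python
from h import *
im,C,o=grab("wrist","w4.png");print(o["eef_pos"],o["orientation"],o["gripper_width"],o["ft_force"])
plan([621,218,155],-0.19)
```

```text
[ 434.50119822 -181.02878004  156.25467074] [-3.14145069e+00 -1.29725466e-03 -1.95754121e-01] 0.639057178092575 [ 0.13354685  0.63411688 -1.01739363]
turn about z -0.5 deg in 1 rows: -0.50
10 rows of [ 0.0108 -0.0427  0.0001]
```

View pics/w4.png

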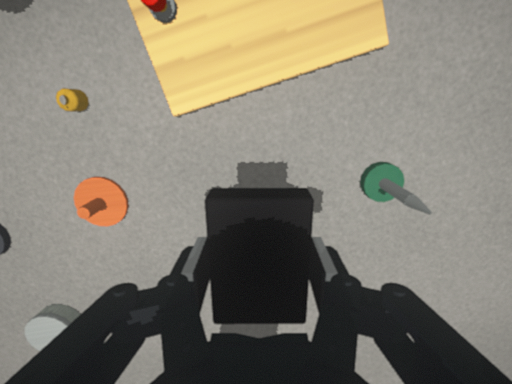

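The held slab spans rows 188 to 324, so its centre sits 3.8 mm behind the TCP along tool x, as the poses also say. I'll compensate for that offset when placing it.

>>> {"fn": "step_arm", "kwargs": {"motion": [[0,0,-0.3,0.0109,-0.0427,0,1],[0,0,0,0.0109,-0.0427,0,1],[0,0,0,0.0109,-0.0427,0,1],[0,0,0,0.0109,-0.0427,0,1],[0,0,0,0.0109,-0.0427,0,1],[0,0,0,0.0109,-0.0427,0,1],[0,0,0,0.0109,-0.0427,0,1],[0,0,0,0.0109,-0.0427,0,1]]}}

```text
time_s: 7.05
eef_pos: [583.6, 140.2, 155.9]
orientation: [-3.141, -0.0, -0.182]
ft_force: [0.5, -0.8, -1.2]
gripper_width: 0.636
grasp_force: 54.2
```

>>> {"fn": "step_arm", "kwargs": {"motion": [[0,0,0,0.0109,-0.0427,0,1],[0,0,0,0.0109,-0.0427,0,1],[0,0,0,0,0,0,1],[0,0,0,0,0,0.035,1],[0,0,0,0,0,0.03,1],[0,0,0,0,0,0,1],[0,0,0,0,0,0,1]]}}

```text
time_s: 7.75
eef_pos: [620.3, 218.3, 90.7]
orientation: [3.142, 0.001, -0.184]
ft_force: [-0.2, -0.2, -0.5]
gripper_width: 0.639
grasp_force: 54.1
```

Run:
```python
from h import *
im,C,o=grab("wrist","w5.png");print(o["eef_pos"],o["orientation"],o["gripper_width"],o["ft_force"])
m=mask(im,[95,120,50],[125,255,255])
c=np.vstack([k for k in cv2.findContours(m,cv2.RETR_EXTERNAL,cv2.CHAIN_APPROX_NONE)[0] if cv2.contourArea(k)>200 and abs(k[:,0,0].mean()-258)<120])
show("jack",rect(C,c,60));plan([622.2,217.8,68],-0.19)
```

```text
[620.3328932  218.30640243  90.66909122] [ 3.14150766e+00  5.97664674e-04 -1.83764051e-01] 0.6391039587970384 [-0.22598597 -0.20620942 -0.48114992]
jack [640.9 214.2] [98.5 70.1] 1.39
turn about z 0.3 deg in 1 rows: 0.34
1 rows of [0.0009 0.0007 0.024 ]
```

View pics/w5.png

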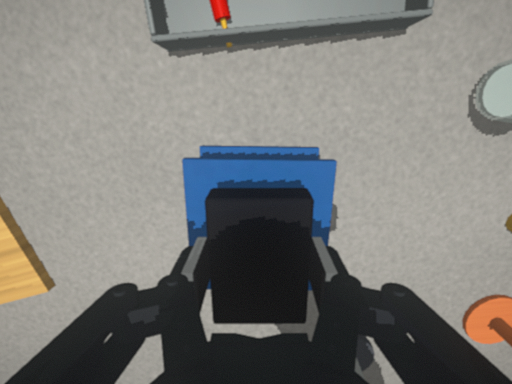

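The platform's far edge is at row 158 and its sides at columns 183 and 336, symmetric about the slab (206 to 313). It needs about 1.4 mm more forward, then down.

>>> {"fn": "step_arm", "kwargs": {"motion": [[0,0,0,0.0014,0.0003,0.015,1],[0,0,0,0,0,0.008,1],[0,0,0,0,0,0,1],[0,0,0,0,0,0,1]]}}

```text
time_s: 8.2
eef_pos: [621.8, 217.9, 67.2]
orientation: [3.142, 0.0, -0.184]
ft_force: [0.2, -1.2, -0.4]
gripper_width: 0.64
grasp_force: 55.0
```

>>> {"fn": "step_arm", "kwargs": {"motion": [[0,0,0,0,0,0.0006,1],[0,0,0,0,0,0,0.5],[0,0,0,0,0,0,0],[0,0,0,0,0,0,-1],[0,0,0,0,0,0,-1],[0,0,0,0,0,0,-1],[0,0,0,0,0,-0.03,-1],[0,0,0,0,0,-0.05,-1]]}}

```text
time_s: 9.0
eef_pos: [619.0, 217.2, 143.5]
orientation: [3.137, 0.008, -0.184]
ft_force: [0.6, 0.7, 0.3]
gripper_width: 0.998
grasp_force: 0.0
```

>>> {"fn": "step_arm", "kwargs": {"motion": [[0,0,0,0,0,-0.04,-1],[0,0,0,0,0,0,-1]]}}

```text
time_s: 9.2
eef_pos: [626.1, 219.3, 194.2]
orientation: [-3.134, -0.013, -0.185]
ft_force: [1.3, 0.7, 0.4]
gripper_width: 0.998
grasp_force: 0.0
```

Run:
```python
from h import *
im,C,o=grab("wrist","w6.png");print(o["eef_pos"],o["orientation"],o["gripper_width"])
m=mask(im,[95,120,50],[125,255,255]);c=blob(m);show("jack",rect(C,c,60))
at=proj(C,[618,218,80])[0]
c=blob(mask(im,[0,0,0],[180,255,45]),at,30);print(at,cv2.boundingRect(c));show("slab",rect(C,c,80))
plan([445,2,150],0)
```

```text
[626.14112484 219.34532714 194.18789064] [-3.13393491 -0.01297981 -0.18474772] 0.9976965631882386
jack [621.7 218.1] [ 98.7 104.3] 1.37
[262.1934754  199.31909744] (235, 157, 55, 78)
slab [620.2 217.6] [54.7 80.4] 1.39
turn about z -10.6 deg in 2 rows: -5.29
7 rows of [-0.0256  0.031   0.0058]
```

View pics/w6.png

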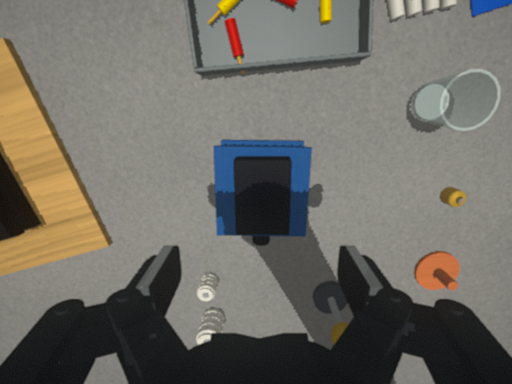

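Slab lies square on the platform: slab columns 235–290 inside the platform's 214–311. Next the disc.

Run:
```python
from h import *
plan([445,3,140])
```

```text
7 rows of [-0.0195  0.035   0.0072]
```

>>> {"fn": "step_arm", "kwargs": {"motion": [[0,0,0,-0.0195,0.035,0.0072,-1],[0,0,0,-0.0195,0.035,0.0072,-1],[0,0,0,-0.0195,0.035,0.0072,-1],[0,0,0,-0.0195,0.035,0.0072,-1],[0,0,0,-0.0195,0.035,0.0072,-1],[0,0,0,-0.0195,0.035,0.0072,-1],[0,0,0,-0.0195,0.035,0.0072,-1],[0,0,0,0,0,0,-1]]}}

```text
time_s: 10.05
eef_pos: [436.1, -2.6, 134.3]
orientation: [3.137, 0.01, -0.193]
ft_force: [0.2, 1.1, 0.3]
gripper_width: 1.002
grasp_force: 0.0
```

>>> {"fn": "step_arm", "kwargs": {"motion": [[0,0,0,0,0,0,-1],[0,0,0,0,0,0,-1],[0,0,0,0,0,0,-1]]}}

```text
time_s: 10.35
eef_pos: [443.6, 3.4, 136.2]
orientation: [-3.141, -0.001, -0.182]
ft_force: [1.6, 1.1, 0.6]
gripper_width: 1.004
grasp_force: 0.0
```

Run:
```python
from h import *
im,C,o=grab("wrist","w7.png");print(o["eef_pos"],o["orientation"])
at=proj(C,[445,3,6])[0]
c=blob(mask(im,[3,120,50],[15,255,255]),at,40);print(at,cv2.boundingRect(c));show("disc",rect(C,c,6))
r=rect(C,c,6)[0];print(cv2.fitEllipse(c))
plan([*r,30])
```

```text
[443.58918212   3.42311034 136.20513609] [-3.14088112e+00 -5.73797659e-04 -1.82360497e-01]
[258.72417306 184.46607678] (232, 156, 57, 55)
disc [445.4   1.6] [58.4 58.3] 1.39
((259.96868896484375, 183.12013244628906), (54.0395393371582, 55.78994369506836), 90.84347534179688)
3 rows of [0.0007 0.0005 0.0354]
```

>>> {"fn": "step_arm", "kwargs": {"motion": [[0,0,0,0.0021,0.0015,0.04,-1],[0,0,0,0,0,0.04,-1],[0,0,0,0,0,0.03,-1],[0,0,0,0,0,0.014,-1],[0,0,0,0,0,0,-1],[0,0,0,0,0,0,-1],[0,0,0,0,0,0,1],[0,0,0,0,0,0,1]]}}

```text
time_s: 11.2
eef_pos: [445.3, 0.5, 13.4]
orientation: [-3.141, -0.002, -0.184]
ft_force: [0.6, -1.0, -0.3]
gripper_width: 0.691
grasp_force: 0.0
```

>>> {"fn": "step_arm", "kwargs": {"motion": [[0,0,0,0,0,0,1],[0,0,0,0,0,0,1],[0,0,0,0,0,0,1],[0,0,0,0,0,0,1],[0,0,0,0,0,0,1]]}}

```text
time_s: 11.7
eef_pos: [444.7, 0.5, 12.8]
orientation: [-3.141, -0.001, -0.185]
ft_force: [-0.9, 0.6, 6.5]
gripper_width: 0.141
grasp_force: 48.7
```

>>> {"fn": "step_arm", "kwargs": {"motion": [[0,0,0,0,0,-0.02,1],[0,0,0,0,0,-0.04,1],[0,0,0,0,0,-0.045,1],[0,0,0,0,0,-0.045,1],[0,0,0,0,0,0,1],[0,0,0,0,0,0,1]]}}

```text
time_s: 12.3
eef_pos: [444.5, 0.4, 162.9]
orientation: [-3.141, -0.002, -0.185]
ft_force: [0.7, -0.0, -1.4]
gripper_width: 0.145
grasp_force: 48.7
```

Run:
```python
from h import *
im,C,o=grab("wrist","w8.png");print(o["eef_pos"],o["orientation"],o["gripper_width"],o["grasp_force"])
c=blob(mask(im,[3,120,50],[15,255,255]));print(cv2.boundingRect(c))
e=o["eef_pos"];print(rect(C,c,e[2]-7)[0]-e[:2], rect(C,c,e[2]-7)[1])
plan([618.6,218,160],-0.185)
```

```text
[4.44482267e+02 3.65385127e-01 1.62888478e+02] [-3.14110370e+00 -1.59815567e-03 -1.84545765e-01] 0.14468479411752502 48.72087121009827
(212, 196, 95, 90)
[ 1.71773342 -1.56538513] [58.4 56.4]
turn about z 0.0 deg in 1 rows: 0.03
7 rows of [ 0.0189 -0.0352  0.0002]
```

>>> {"fn": "step_arm", "kwargs": {"motion": [[0,0,0,0.0189,-0.0352,0,1],[0,0,0,0.0189,-0.0352,0,1],[0,0,0,0.0189,-0.0352,0,1],[0,0,0,0.0189,-0.0352,0,1],[0,0,0,0.0189,-0.0352,0,1],[0,0,0,0.0189,-0.0352,0,1],[0,0,0,0.0189,-0.0352,0,1],[0,0,0,0,0,0,1]]}}

```text
time_s: 13.15
eef_pos: [619.9, 225.1, 158.2]
orientation: [-3.138, 0.004, -0.177]
ft_force: [0.1, 0.9, -1.4]
gripper_width: 0.139
grasp_force: 48.9
```

>>> {"fn": "step_arm", "kwargs": {"motion": [[0,0,0,0,0,0.03,1],[0,0,0,0,0,0.02,1],[0,0,0,0,0,0,1],[0,0,0,0,0,0,1],[0,0,0,0,0,0,1]]}}

```text
time_s: 13.65
eef_pos: [620.3, 218.2, 112.9]
orientation: [-3.141, -0.001, -0.185]
ft_force: [-0.5, 0.3, 0.0]
gripper_width: 0.142
grasp_force: 48.9
```

Run:
```python
from h import *
im,C,o=grab("wrist","w9.png");print(o["eef_pos"],o["orientation"])
m=mask(im,[95,120,50],[125,255,255]);c=np.vstack([k for k in cv2.findContours(m,cv2.RETR_EXTERNAL,cv2.CHAIN_APPROX_NONE)[0] if cv2.contourArea(k)>100 and abs(k[:,0,0].mean()-258)<120])
show("jack",rect(C,c,60)); plan([618.4,218,93],-0.185)
```

```text
[620.28394558 218.16493044 112.93542887] [-3.14106681e+00 -1.05390660e-03 -1.84931500e-01]
jack [622.2 217.9] [ 98.5 105.9] 1.37
turn about z 0.0 deg in 1 rows: 0.01
1 rows of [-0.002   0.0007  0.0204]
```

View pics/w9.png

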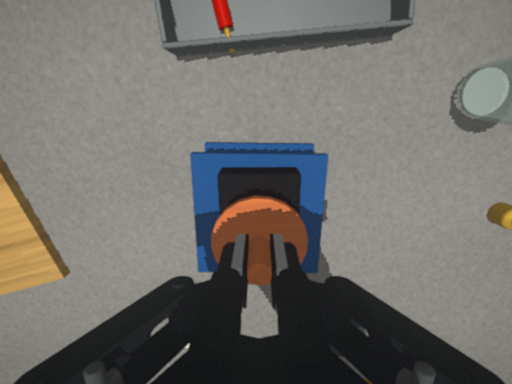

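The disc covers columns 211–308 and rows 196–285, centred in y on the slab. It needs about 2.2 mm towards the robot, then down.

>>> {"fn": "step_arm", "kwargs": {"motion": [[0,0,0,-0.0022,0.0004,0.012,1],[0,0,0,0,0,0.007,1],[0,0,0,0,0,0,1],[0,0,0,0,0,0,1]]}}

```text
time_s: 14.1
eef_pos: [617.1, 218.4, 93.0]
orientation: [3.141, 0.001, -0.184]
ft_force: [0.2, -0.4, -0.7]
gripper_width: 0.142
grasp_force: 49.0
```

>>> {"fn": "step_arm", "kwargs": {"motion": [[0,0,0,0,0,0.0007,1],[0,0,0,0,0,0,0.7],[0,0,0,0,0,0,0],[0,0,0,0,0,0,-1],[0,0,0,0,0,0,-1],[0,0,0,0,0,0,-1],[0,0,0,0,0,-0.03,-1],[0,0,0,0,0,-0.04,-1]]}}

```text
time_s: 14.9
eef_pos: [615.8, 217.7, 160.8]
orientation: [3.138, 0.005, -0.185]
ft_force: [1.3, 0.1, 0.4]
gripper_width: 0.995
grasp_force: 0.0
```

>>> {"fn": "step_arm", "kwargs": {"motion": [[0,0,0,0,0,-0.04,-1],[0,0,0,0,0,0,-1],[0,0,0,0,0,0,-1],[0,0,0,0,0,0,-1]]}}

```text
time_s: 15.3
eef_pos: [616.5, 218.0, 201.2]
orientation: [3.14, 0.003, -0.185]
ft_force: [-0.4, 0.6, -0.3]
gripper_width: 1.0
grasp_force: 0.0
```

Run:
```python
from h import *
im,C,o=grab("wrist","w10.png");print(o["eef_pos"],o["orientation"])
at=proj(C,[618,218,86])[0]
c=blob(mask(im,[3,120,50],[15,255,255]),at,40);show("disc",rect(C,c,86))
m=mask(im,[95,120,50],[125,255,255]);show("jack",rect(C,blob(m),60))
k=cv2.bitwise_or(mask(im,[0,0,0],[180,255,45]),mask(im,[3,120,50],[15,255,255]))
show("slab+",rect(C,blob(k,at,40),80))
plan([410,-311,170])
```

```text
[616.52160609 218.01994424 201.23245328] [ 3.14019920e+00  2.52972060e-03 -1.84538786e-01]
disc [617.4 218.1] [57.5 59.9] 1.39
jack [621. 218.] [ 98.5 103.1] 1.37
slab+ [620.  217.6] [58.9 79.5] 1.39
13 rows of [-0.0081  0.0429  0.0024]
```

>>> {"fn": "step_arm", "kwargs": {"motion": [[0,0,0,-0.0081,0.0429,0.0024,-1],[0,0,0,-0.0081,0.0429,0.0024,-1],[0,0,0,-0.0081,0.0429,0.0024,-1],[0,0,0,-0.0081,0.0429,0.0024,-1],[0,0,0,-0.0081,0.0429,0.0024,-1],[0,0,0,-0.0081,0.0429,0.0024,-1],[0,0,0,-0.0081,0.0429,0.0024,-1],[0,0,0,-0.0081,0.0429,0.0024,-1]]}}

```text
time_s: 16.15
eef_pos: [489.2, -108.5, 182.2]
orientation: [3.142, 0.003, -0.184]
ft_force: [0.3, -0.1, -0.3]
gripper_width: 1.0
grasp_force: 0.0
```

>>> {"fn": "step_arm", "kwargs": {"motion": [[0,0,0,-0.0081,0.0429,0.0024,-1],[0,0,0,-0.0081,0.0429,0.0024,-1],[0,0,0,-0.0081,0.0429,0.0024,-1],[0,0,0,-0.0081,0.0429,0.0024,-1],[0,0,0,-0.0081,0.0429,0.0024,-1],[0,0,0,0,0,0,-1],[0,0,0,0,0,0,-1],[0,0,0,0,0,0,-1]]}}

```text
time_s: 16.95
eef_pos: [411.9, -308.9, 170.6]
orientation: [-3.14, 0.002, -0.183]
ft_force: [0.5, 0.3, 0.0]
gripper_width: 0.999
grasp_force: 0.0
```

Run:
```python
from h import *
im,C,o=grab("wrist","w11.png");print(o["eef_pos"],o["orientation"],o["q"].round(2))
at=proj(C,[410,-311,14])[0]
c=blob(mask(im,[65,60,30],[95,255,255]),at,40);print(at,cv2.boundingRect(c),cv2.fitEllipse(c))
show("needle",rect(C,c,14)); show("hull",[ray(C,[cv2.fitEllipse(c)[0]],14)[0],ray(C,[cv2.fitEllipse(cv2.convexHull(c))[0]],14)[0]])
```

```text
[ 411.9374911  -308.91529541  170.58263222] [-3.13961989e+00  1.50442458e-03 -1.82590990e-01] [ 0.55  0.48  0.07  1.89 -0.05  0.77 -1.1 ]
[260.89481711 180.14307749] (246, 162, 37, 36) ((264.0152282714844, 179.3253936767578), (34.60578155517578, 35.686424255371094), 84.32679748535156)
needle [ 409.8 -314.4] [41. 41.] 1.41
hull [ 410.3  -314.65] [ 409.23 -314.5 ]
```

View pics/w11.png

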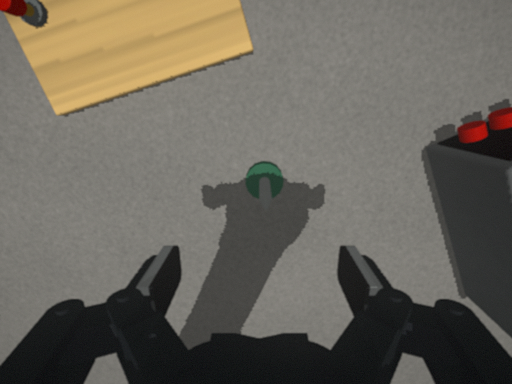

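The needle base is at (264,180), so it stands at about (410,-314). I turn the gripper a quarter turn so that its fingers will open parallel to the jack's side.

>>> {"fn": "step_arm", "kwargs": {"motion": [[0,0,-8.17,0,0,0,-1],[0,0,-8.17,0,0,0,-1],[0,0,-8.17,0,0,0,-1],[0,0,-8.17,0,0,0,-1],[0,0,-8.17,0,0,0,-1],[0,0,-8.17,0,0,0,-1],[0,0,-8.17,0,0,0,-1],[0,0,-8.17,0,0,0,-1]]}}

```text
time_s: 17.8
eef_pos: [412.5, -308.8, 171.4]
orientation: [-3.141, -0.001, 0.966]
ft_force: [-0.1, -0.6, 0.4]
gripper_width: 0.997
grasp_force: 0.0
```

>>> {"fn": "step_arm", "kwargs": {"motion": [[0,0,-8.17,0,0,0,-1],[0,0,-8.17,0,0,0,-1],[0,0,-8.17,0,0,0,-1],[0,0,0,0,0,0,-1],[0,0,0,0,0,0,-1],[0,0,0,0,0,0,-1]]}}

```text
time_s: 18.4
eef_pos: [412.0, -310.0, 171.4]
orientation: [-3.142, -0.0, 1.383]
ft_force: [-0.0, -0.1, 0.5]
gripper_width: 0.999
grasp_force: 0.0
```

Run:
```python
from h import *
im,C,o=grab("wrist","w12.png");print(o["eef_pos"],o["orientation"],o["q"].round(2))
at=proj(C,[410,-314,14])[0]
c=blob(mask(im,[65,60,30],[95,255,255]),at,40);show("needle",rect(C,c,14));r=rect(C,c,14)[0]
plan([*r,36],1.386,200)
```

```text
[ 411.95291468 -309.97871978  171.44197047] [-3.14152251e+00 -1.11575467e-04  1.38316664e+00] [ 0.85  0.5  -0.37  1.88  0.24  0.8   0.17]
needle [ 408.4 -311.6] [41.7 41.2] 1.32
turn about z -0.2 deg in 1 rows: -0.15
1 rows of [-0.0021 -0.0032  0.1354]
```

>>> {"fn": "step_arm", "kwargs": {"motion": [[0,0,0,-0.0028,-0.0026,0.03,-1],[0,0,0,0,0,0.045,-1],[0,0,0,0,0,0.04,-1],[0,0,0,0,0,0.02,-1],[0,0,0,0,0,0,-1],[0,0,0,0,0,0,-1],[0,0,0,0,0,0,1],[0,0,0,0,0,0,1]]}}

```text
time_s: 19.25
eef_pos: [409.5, -313.5, 37.9]
orientation: [3.139, 0.001, 1.384]
ft_force: [-0.3, -0.4, -0.2]
gripper_width: 0.688
grasp_force: 0.0
```

>>> {"fn": "step_arm", "kwargs": {"motion": [[0,0,0,0,0,0,1],[0,0,0,0,0,0,1],[0,0,0,0,0,0,1],[0,0,0,0,0,0,1],[0,0,0,0,0,0,1]]}}

```text
time_s: 19.75
eef_pos: [408.3, -312.8, 36.5]
orientation: [-3.141, -0.0, 1.384]
ft_force: [-0.6, -0.6, 2.4]
gripper_width: 0.127
grasp_force: 48.8
```

>>> {"fn": "step_arm", "kwargs": {"motion": [[0,0,0,0,0,-0.02,1],[0,0,0,0,0,-0.045,1],[0,0,0,0,0,-0.05,1],[0,0,0,0,0,-0.05,1],[0,0,0,0,0,0,1],[0,0,0,0,0,0,1]]}}

```text
time_s: 20.35
eef_pos: [408.6, -313.0, 202.2]
orientation: [3.14, 0.001, 1.384]
ft_force: [-0.9, 0.5, -2.6]
gripper_width: 0.127
grasp_force: 49.1
```

Run:
```python
from h import *
im,C,o=grab("wrist","w13.png");print(o["eef_pos"],o["gripper_width"],o["grasp_force"])
c=blob(mask(im,[65,60,30],[95,255,255]));e=o["eef_pos"];r=rect(C,c,e[2]-22.5);print(r[0]-e[:2],r[1])
plan([637.7,318.5,205],1.384)
```

```text
[ 408.64697928 -313.04918709  202.19728529] 0.12701992071135654 49.07239059655694
[2.25302072 7.14918709] [32.8 41.9]
turn about z -0.0 deg in 1 rows: -0.01
15 rows of [ 0.0442  0.0073 -0.0003]
```

View pics/w13.png

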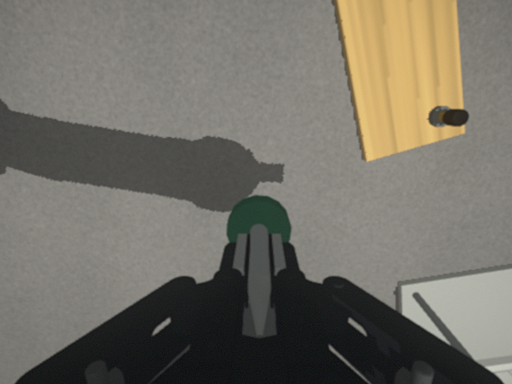

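The needle hangs upright in the grip, with its base at columns 227–290 and its far edge at row 197. Its axis is about 2 mm forward of the TCP.

>>> {"fn": "step_arm", "kwargs": {"motion": [[0,0,0,0.0441,0.0073,0,1],[0,0,0,0.0441,0.0073,0,1],[0,0,0,0.0441,0.0073,0,1],[0,0,0,0.0441,0.0073,0,1],[0,0,0,0.0441,0.0073,0,1],[0,0,0,0.0441,0.0073,0,1],[0,0,0,0.0441,0.0073,0,1],[0,0,0,0.0441,0.0073,0,1]]}}

```text
time_s: 21.2
eef_pos: [530.3, 24.3, 198.8]
orientation: [-3.136, 0.002, 1.384]
ft_force: [0.1, -0.1, -1.4]
gripper_width: 0.121
grasp_force: 49.1
```

>>> {"fn": "step_arm", "kwargs": {"motion": [[0,0,0,0.0441,0.0073,0,1],[0,0,0,0.0441,0.0073,0,1],[0,0,0,0.0441,0.0073,0,1],[0,0,0,0.0441,0.0073,0,1],[0,0,0,0.0441,0.0073,0,1],[0,0,0,0.0441,0.0073,0,1],[0,0,0,0.0435,0.0073,0,1],[0,0,0,0,0,0,1]]}}

```text
time_s: 22.0
eef_pos: [635.6, 325.0, 196.6]
orientation: [-3.134, -0.004, 1.394]
ft_force: [-0.9, -0.3, -1.7]
gripper_width: 0.124
grasp_force: 49.1
```

>>> {"fn": "step_arm", "kwargs": {"motion": [[0,0,0,0,0,0,1],[0,0,0,0,0,0,1],[0,0,0,0,0,0,1]]}}

```text
time_s: 22.3
eef_pos: [639.2, 313.7, 200.5]
orientation: [-3.141, 0.003, 1.381]
ft_force: [0.4, -0.8, -1.3]
gripper_width: 0.127
grasp_force: 49.1
```

Run:
```python
from h import *
print(ctrl.observe()["q"].round(2),ctrl.observe()["eef_pos"]);plan([637.3,316.7,38],1.384,200)
```

```text
[-0.3   0.77 -0.38  1.24  0.28  1.18 -0.88] [639.15731134 313.6845394  200.54714738]
turn about z -0.1 deg in 1 rows: -0.14
1 rows of [ 0.0026 -0.0024  0.1625]
```

>>> {"fn": "step_arm", "kwargs": {"motion": [[0,0,0,0.0026,-0.002,0.03,1],[0,0,0,0,0,0.045,1],[0,0,0,0,0,0.04,1],[0,0,0,0,0,0.03,1],[0,0,0,0,0,0,1],[0,0,0,0,0,0,1],[0,0,0,0,0,0,1]]}}

```text
time_s: 23.0
eef_pos: [639.3, 319.8, 59.5]
orientation: [3.138, -0.004, 1.383]
ft_force: [-0.1, 0.0, -1.3]
gripper_width: 0.124
grasp_force: 49.1
```

Run:
```python
from h import *
print(ctrl.observe()["eef_pos"]);plan([637.3,316.7,37],1.384,200)
```

```text
[639.32305004 319.80791812  59.52708249]
turn about z -0.1 deg in 1 rows: -0.06
1 rows of [-0.0034 -0.0014  0.0225]
```

>>> {"fn": "step_arm", "kwargs": {"motion": [[0,0,0,-0.0034,-0.0014,0.01,1],[0,0,0,0,0,0.011,1],[0,0,0,0,0,0,1],[0,0,0,0,0,0,1],[0,0,0,0,0,0,1]]}}

```text
time_s: 23.5
eef_pos: [636.0, 315.9, 35.6]
orientation: [3.141, -0.0, 1.384]
ft_force: [1.3, -0.5, -0.4]
gripper_width: 0.123
grasp_force: 50.6
```

>>> {"fn": "step_arm", "kwargs": {"motion": [[0,0,0,0,0,0,0.6],[0,0,0,0,0,0,0],[0,0,0,0,0,0,-1],[0,0,0,0,0,0,-1],[0,0,0,0,0,0,-1],[0,0,0,0,0,0,-1],[0,0,0,0,0,-0.03,-1],[0,0,0,0,0,-0.045,-1]]}}

```text
time_s: 24.3
eef_pos: [633.3, 314.5, 107.5]
orientation: [-3.135, 0.005, 1.384]
ft_force: [0.3, 0.4, -0.1]
gripper_width: 1.007
grasp_force: 0.0
```

>>> {"fn": "step_arm", "kwargs": {"motion": [[0,0,0,0,0,-0.045,-1],[0,0,0,0,0,-0.045,-1],[0,0,0,0,0,0,-1],[0,0,0,0,0,0,-1],[0,0,0,0,0,0,-1]]}}

```text
time_s: 24.8
eef_pos: [634.6, 315.3, 198.8]
orientation: [-3.139, 0.002, 1.384]
ft_force: [-0.3, 0.1, -0.4]
gripper_width: 1.005
grasp_force: 0.0
```

Run:
```python
from h import *
im,C,o=grab("wrist","w14.png");print(o["eef_pos"],o["orientation"],o["q"].round(2))
at=proj(C,[637,317,14])[0]
c=blob(mask(im,[65,60,30],[95,255,255]),at,40);show("needle",rect(C,c,14));r=rect(C,c,14)[0]
J=np.array([618.7,218.3]);a=-.187;d=r-J;print("in jack frame",d@[np.cos(a),np.sin(a)],d@[-np.sin(a),np.cos(a)])
m=mask(im,[95,120,50],[125,255,255]);show("jack",rect(C,blob(m),60))
plan([426.5,154.5,200],0.11)
t=ctrl.get_image("top");Ct=cam("top");cv2.imwrite("pics/top1.png",t)
show("ball",rect(Ct,blob(mask(t,[12,120,60],[30,255,255]),proj(Ct,[426,155,76])[0],20),76))
```

```text
[634.61493507 315.33283064 198.82391614] [-3.13937805e+00  2.31986043e-03  1.38406486e+00] [-0.3   0.77 -0.38  1.26  0.28  1.17 -0.89]
needle [636.8 316.5] [39.9 42. ] 1.45
in jack frame -0.4721103222389698 99.8530275547198
jack [620.1 230.2] [119.3  98.5] 1.38
turn about z 73.0 deg in 9 rows: 8.11
6 rows of [-0.0374  0.0228 -0.0003]Traceback (most recent call last):
  File "<stdin>", line 9, in <module>
  File "h.py", line 30, in blob
    return max(cs,key=cv2.contourArea)
ValueError: max() iterable argument is empty
```

View pics/w14.png

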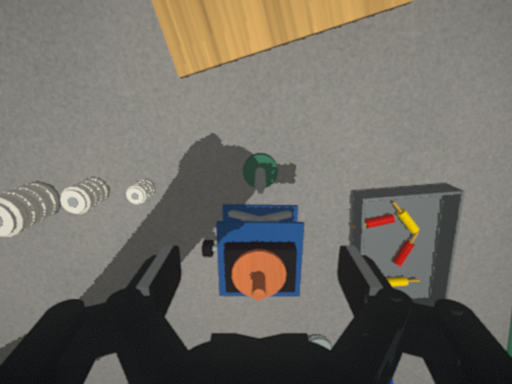

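The needle stands at (260,170) on the platform's mid-line (columns 218–303), with a gap of about 28 mm. Next the ball.

>>> {"fn": "step_arm", "kwargs": {"motion": [[0,0,8.11,0,0,0,-1],[0,0,8.11,0,0,0,-1],[0,0,8.11,0,0,0,-1],[0,0,8.11,0,0,0,-1],[0,0,8.11,0,0,0,-1],[0,0,8.11,0,0,0,-1],[0,0,8.11,0,0,0,-1],[0,0,8.11,0,0,0,-1]]}}

```text
time_s: 25.7
eef_pos: [634.8, 315.7, 198.5]
orientation: [3.141, 0.003, 0.246]
ft_force: [-1.3, 0.1, -0.6]
gripper_width: 0.997
grasp_force: 0.0
```

>>> {"fn": "step_arm", "kwargs": {"motion": [[0,0,8.11,0,0,0,-1],[0,0,0,-0.0374,0.0228,0,-1],[0,0,0,-0.0374,0.0228,0,-1],[0,0,0,-0.0374,0.0228,0,-1],[0,0,0,-0.0374,0.0228,0,-1],[0,0,0,-0.0374,0.0228,0,-1],[0,0,0,-0.0374,0.0228,0,-1]]}}

```text
time_s: 26.4
eef_pos: [425.3, 154.1, 199.5]
orientation: [3.141, 0.002, 0.11]
ft_force: [0.8, -0.2, -0.0]
gripper_width: 0.998
grasp_force: 0.0
```

>>> {"fn": "step_arm", "kwargs": {"motion": [[0,0,0,0,0,0,-1],[0,0,0,0,0,0,-1],[0,0,0,0,0,0,-1],[0,0,0,0,0,0,-1]]}}

```text
time_s: 26.8
eef_pos: [428.6, 156.4, 200.3]
orientation: [-3.141, -0.001, 0.111]
ft_force: [-0.3, -0.6, -0.5]
gripper_width: 1.0
grasp_force: 0.0
```

Run:
```python
from h import *
im,C,o=grab("wrist","w15.png");print(o["eef_pos"],o["orientation"],o["q"].round(2))
at=proj(C,[426.5,154.5,76])[0];print(at)
c=blob(mask(im,[12,120,40],[30,255,255]),at,40);print(cv2.boundingRect(c));show("ball",rect(C,c,76));
k=blob(mask(im,[0,0,0],[180,255,45]),proj(C,[426.5,154.5,10])[0],30);print(cv2.boundingRect(k));show("base",rect(C,k,8))
```

```text
[428.56116743 156.39619914 200.28785699] [-3.14101296e+00 -7.05608452e-04  1.10861744e-01] [-0.34  0.36 -0.07  2.    0.04  0.78 -1.9 ]
[259.84411138 189.41854601]
(247, 173, 30, 31)
ball [427.9 152.9] [32.  29.7] 0.11
(243, 168, 16, 14)
base [426.1 167.8] [ 9.9 23.6] 0.91
```

View pics/w15.png

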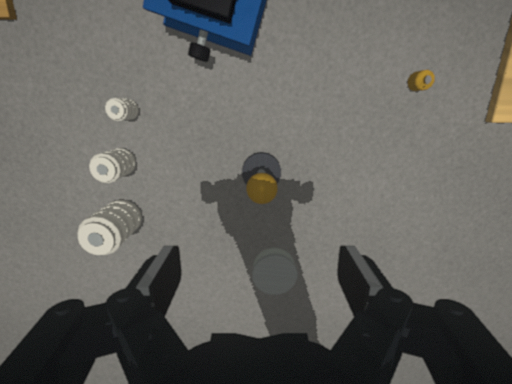

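The ball is at (262,188), which casts to (427.9,152.9) at height 76. The insulators stand left with tops at (119,109), (105,168) and (99,236), and the middle one is at (105,168).

>>> {"fn": "step_arm", "kwargs": {"motion": [[0,0,0,-0.0013,0.0028,0.03,-1],[0,0,0,0,0,0.045,-1],[0,0,0,0,0,0.045,-1],[0,0,0,0,0,0.023,-1],[0,0,0,0,0,0,-1],[0,0,0,0,0,0,-1],[0,0,0,0,0,0,1],[0,0,0,0,0,0,1]]}}

```text
time_s: 27.65
eef_pos: [427.6, 153.0, 58.8]
orientation: [-3.141, -0.003, 0.11]
ft_force: [-0.0, 0.0, -0.1]
gripper_width: 0.692
grasp_force: 0.0
```

>>> {"fn": "step_arm", "kwargs": {"motion": [[0,0,0,0,0,0,1],[0,0,0,0,0,0,1],[0,0,0,0,0,0,1],[0,0,0,0,0,0,1],[0,0,0,0,0,0,1]]}}

```text
time_s: 28.15
eef_pos: [427.1, 153.0, 58.5]
orientation: [-3.141, -0.002, 0.11]
ft_force: [-0.2, -0.1, 6.2]
gripper_width: 0.344
grasp_force: 48.8
```

Run:
```python
from h import *
o=ctrl.observe();print(o["eef_pos"],o["orientation"])
B=np.array([589.5,-210.5])
# board centre/yaw from posts too
im=cv2.imread("pics/w1.png");o["eef_pos"]=np.array([561.04,-199.59,230.69]);o["orientation"]=np.array([-3.141,.001,.265]);C=cam("wrist",o)
wood=blob(mask(im,[8,60,90],[30,255,255]));q=cv2.approxPolyDP(cv2.convexHull(wood),4,True)[:,0];print(q.tolist(),ray(C,q,12).round(1).tolist())
for a in(.10,.11,.12):
    R=np.array([[np.cos(a),-np.sin(a)],[np.sin(a),np.cos(a)]]);print(a,[ (B+R@v).round(1).tolist() for v in([30,80],[30,-80],[30,0])])
```

```text
[427.10777802 152.95308981  58.46672403] [-3.14083842e+00 -2.09712752e-03  1.10236272e-01]
[[194, 87], [364, 114], [343, 200], [187, 178]] [[636.9, -97.0], [661.7, -311.2], [545.8, -326.6], [520.2, -109.7]]
0.1 [[611.4, -127.9], [627.3, -287.1], [619.4, -207.5]]
0.11 [[610.5, -127.7], [628.1, -286.7], [619.3, -207.2]]
0.12 [[609.7, -127.5], [628.9, -286.3], [619.3, -206.9]]
```

>>> {"fn": "step_arm", "kwargs": {"motion": [[0,0,0,0,0,-0.02,1],[0,0,0,0,0,-0.04,1],[0,0,0,0,0,-0.045,1],[0,0,0,0,0,0,1],[0,0,0,0,0,0,1]]}}

```text
time_s: 28.65
eef_pos: [426.5, 152.4, 163.2]
orientation: [-3.141, -0.002, 0.11]
ft_force: [-0.5, -0.6, -2.6]
gripper_width: 0.345
grasp_force: 49.9
```

Run:
```python
from h import *
im,C,o=grab("wrist","w16.png");print(o["eef_pos"],o["gripper_width"])
plan([619.5,-207.5,165],0.11)
s=ctrl.get_image("side");cv2.imwrite("pics/side1.png",s)
u=proj(cam("side"),[427,153,130])[0].astype(int);print(u)
x0,y0=max(u[0]-70,0),max(u[1]-80,0);k=np.hstack([cv2.resize(s[y0:y0+150,x0:x0+150],(384,384)),im[:, 64:448]]);cv2.imwrite("pics/c16.png",k)
```

```text
[426.47436395 152.43417753 163.17462188] 0.34506995384934525
turn about z -0.0 deg in 1 rows: -0.00
10 rows of [ 0.0153  0.0379 -0.0003]
[272 196]
```

View pics/c16.png

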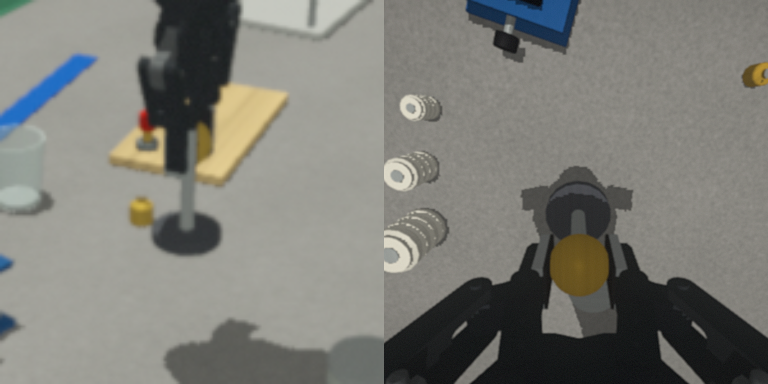

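The ball hangs upright, at wrist pixel (260,266), which is centred on the TCP. That was the 14th picture, so the rest goes by numbers.

>>> {"fn": "step_arm", "kwargs": {"motion": [[0,0,0,0.0153,0.0379,0,1],[0,0,0,0.0153,0.0379,0,1],[0,0,0,0.0153,0.0379,0,1],[0,0,0,0.0153,0.0379,0,1],[0,0,0,0.0153,0.0379,0,1],[0,0,0,0.0153,0.0379,0,1],[0,0,0,0.0153,0.0379,0,1],[0,0,0,0.0153,0.0379,0,1]]}}

```text
time_s: 29.55
eef_pos: [580.5, -136.7, 159.8]
orientation: [-3.14, 0.005, 0.11]
ft_force: [0.3, 0.8, -3.1]
gripper_width: 0.342
grasp_force: 50.0
```

>>> {"fn": "step_arm", "kwargs": {"motion": [[0,0,0,0.0153,0.0379,0,1],[0,0,0,0.0153,0.0379,0,1],[0,0,0,0,0,0,1],[0,0,0,0,0,0,1],[0,0,0,0,0,0.03,1],[0,0,0,0,0,0.02,1],[0,0,0,0,0,0,1],[0,0,0,0,0,0,1]]}}

```text
time_s: 30.35
eef_pos: [619.7, -205.6, 111.8]
orientation: [-3.14, 0.002, 0.112]
ft_force: [-0.2, -0.3, -1.9]
gripper_width: 0.345
grasp_force: 50.2
```

Run:
```python
from h import *
im,C,o=grab("wrist","w17.png");print(o["eef_pos"],o["orientation"])
red=cv2.bitwise_or(mask(im,[0,150,60],[6,255,255]),mask(im,[170,150,60],[180,255,255]))
at=proj(C,[611,-128.5,49])[0];show("red",[at,*rect(C,blob(red,at,25),48)])
at=proj(C,[628.5,-286,40])[0]
try: show("black",[at,*rect(C,blob(mask(im,[0,0,0],[180,255,50]),at,25),44)])
except Exception as e:print(at,e)
w=mask(im,[8,60,60],[30,255,255]);show("board",rect(C,blob(w),12))
plan([619.5,-207.5,72],.11,200)
```

```text
[ 619.7119355  -205.61745287  111.77060359] [-3.13981110e+00  1.71452537e-03  1.11985580e-01]
red [161.83 209.55] [ 614.  -131.1] [15.2 23.1] 0.88
black [354.84 205.71] [ 629.6 -286.9] [23.2 15.3] 0.84
board [ 579.3 -213. ] [145.8 218.9] 0.11
turn about z 0.1 deg in 1 rows: 0.09
1 rows of [-0.0012  0.0011  0.0409]
```

>>> {"fn": "step_arm", "kwargs": {"motion": [[0,0,0,-0.0004,0.0022,0.02,1],[0,0,0,0,0,0.015,1],[0,0,0,0,0,0.004,1],[0,0,0,0,0,0,1],[0,0,0,0,0,0,1],[0,0,0,0,0,0,1]]}}

```text
time_s: 31.0
eef_pos: [620.7, -209.7, 74.4]
orientation: [3.141, -0.002, 0.11]
ft_force: [-0.7, 0.6, -1.4]
gripper_width: 0.347
grasp_force: 50.2
```

>>> {"fn": "step_arm", "kwargs": {"motion": [[0,0,0,-0.0007,-0.001,0.0025,1],[0,0,0,0,0,0.001,1],[0,0,0,0,0,0,1],[0,0,0,0,0,0,1]]}}

```text
time_s: 31.4
eef_pos: [619.6, -208.5, 70.7]
orientation: [-3.142, -0.001, 0.11]
ft_force: [-1.2, 0.6, 3.2]
gripper_width: 0.347
grasp_force: 50.5
```

>>> {"fn": "step_arm", "kwargs": {"motion": [[0,0,0,0,0,0,0.3],[0,0,0,0,0,0,-0.3],[0,0,0,0,0,0,-1],[0,0,0,0,0,0,-1],[0,0,0,0,0,0,-1],[0,0,0,0,0,-0.03,-1],[0,0,0,0,0,-0.04,-1],[0,0,0,0,0,-0.05,-1]]}}

```text
time_s: 32.2
eef_pos: [617.8, -208.4, 189.1]
orientation: [-3.14, 0.005, 0.11]
ft_force: [0.3, -0.7, -0.5]
gripper_width: 0.996
grasp_force: 0.0
```

>>> {"fn": "step_arm", "kwargs": {"motion": [[0,0,0,0,0,0,-1],[0,0,0,0,0,0,-1],[0,0,0,0,0,0,-1],[0,0,0,0,0,0,-1]]}}

```text
time_s: 32.6
eef_pos: [618.1, -208.4, 188.1]
orientation: [-3.14, 0.003, 0.11]
ft_force: [0.2, 0.6, 0.1]
gripper_width: 1.001
grasp_force: 0.0
```

Run:
```python
from h import *
im,C,o=grab("wrist","w18.png");print(o["eef_pos"],o["orientation"])
hv=hsv(im)
at=proj(C,[619.6,-208.5,88])[0];w=mask(im,[15,150,40],[30,255,255])
try: show("ball",[at,*rect(C,blob(w,at,30),88)])
except Exception as e:print(at,e)
red=cv2.bitwise_or(mask(im,[0,150,60],[6,255,255]),mask(im,[170,150,60],[180,255,255]))
a2=proj(C,[611,-128.5,49])[0];show("red",[a2,*rect(C,blob(red,a2,25),48)])
a3=proj(C,[628.5,-286,49])[0];show("black",[a3,*rect(C,blob(mask(im,[0,0,0],[180,255,50]),a3,25),48)])
y,x=at[::-1].astype(int);print(hv[y-2:y+3:2,x-2:x+3:2].tolist())
kb=cv2.inRange(hv,np.array([0,0,0]),np.array([180,255,60]));a4=proj(C,[619.6,-208.5,22])[0]
try: show("base",[a4,*rect(C,blob(kb,a4,35),22)])
except Exception as e:print(a4,e)
show("board",rect(C,blob(mask(im,[8,60,90],[30,255,255])),12))
plan([422,337,200],.11)
```

```text
[ 618.09385821 -208.41990982  188.07089269] [-3.14011094  0.00338572  0.11006224]
ball [258.52 192.96] [ 620.2 -208.4] [31.4 30.8] 0.11
red [183.27 181.25] [ 613.3 -130.6] [15.5 20.1] 0.84
black [331.67 181.07] [ 630.4 -285.7] [20.1 14.1] 0.92
[[[21, 176, 103], [21, 180, 102], [21, 174, 101]], [[21, 176, 106], [22, 172, 110], [21, 181, 104]], [[22, 178, 103], [21, 172, 110], [21, 174, 104]]]
base [258.64 175.  ] [ 618.8 -207.9] [20.4 44.4] 0.11
board [ 591.6 -211.6] [120.4 219.7] 0.11
turn about z 0.0 deg in 1 rows: 0.01
13 rows of [-0.0104 -0.0434 -0.0009]
```

>>> {"fn": "step_arm", "kwargs": {"motion": [[0,0,0,-0.0104,-0.0434,-0.001,-1],[0,0,0,-0.0104,-0.0434,-0.001,-1],[0,0,0,-0.0104,-0.0434,-0.001,-1],[0,0,0,-0.0104,-0.0434,-0.001,-1],[0,0,0,-0.0104,-0.0434,-0.001,-1],[0,0,0,-0.0104,-0.0434,-0.001,-1],[0,0,0,-0.0104,-0.0434,-0.001,-1],[0,0,0,-0.0104,-0.0434,-0.001,-1]]}}

```text
time_s: 33.45
eef_pos: [497.2, 128.7, 197.3]
orientation: [3.141, 0.001, 0.11]
ft_force: [0.7, -0.0, -0.2]
gripper_width: 0.996
grasp_force: 0.0
```

>>> {"fn": "step_arm", "kwargs": {"motion": [[0,0,0,-0.0104,-0.0434,-0.001,-1],[0,0,0,-0.0104,-0.0434,-0.001,-1],[0,0,0,-0.0104,-0.0434,-0.001,-1],[0,0,0,-0.0104,-0.0434,-0.001,-1],[0,0,0,-0.0104,-0.0434,-0.001,-1],[0,0,0,0,0,0,-1],[0,0,0,0,0,0,-1],[0,0,0,0,0,0,-1]]}}

```text
time_s: 34.25
eef_pos: [423.4, 335.5, 202.2]
orientation: [3.14, 0.001, 0.108]
ft_force: [0.3, -0.8, -0.4]
gripper_width: 1.004
grasp_force: 0.0
```

Run:
```python
from h import *
im,C,o=grab("wrist","w19.png");print(o["eef_pos"],o["orientation"],o["q"].round(2))
m=mask(im,[0,0,100],[180,70,255])
h=hsv(im);at=proj(C,[423,338,50])[0];print(at,proj(C,[423,338,0]),h[int(at[1])-24:int(at[1])+26:4,int(at[0]),2].tolist())
m=mask(im,[0,0,140],[180,70,255]);cs=cv2.findContours(m,cv2.RETR_EXTERNAL,cv2.CHAIN_APPROX_NONE)[0]
for c in cs:
    if cv2.contourArea(c)>60 and np.linalg.norm(c[:,0].mean(0)-at)<150:
        print(cv2.boundingRect(c),cv2.contourArea(c),end=' ');show("z50",rect(C,c,50));show("z0",rect(C,c,0))
```

```text
[423.37015366 335.4914125  202.2476757 ] [3.13953327e+00 8.58568068e-04 1.07904372e-01] [-0.64  0.48 -0.1   1.78  0.06  0.89 -2.23]
[255.65010788 179.86500212] [[255.98051132 169.46778184]] [128, 133, 150, 158, 199, 114, 118, 120, 118, 92, 73, 75, 68]
(252, 159, 28, 22) 307.0 z50 [437.4 327.3] [33.  19.2] 1.37
z0 [426.  324.5] [38.6 22.4] 1.37
(268, 111, 23, 24) 388.5 z50 [487.3 320.1] [23.4 23. ] 0.12
z0 [484.3 316.1] [27.3 26.9] 0.12
```

Run:
```python
from h import *
im=cv2.imread("pics/w19.png");o=ctrl.observe();C=cam("wrist",o);h=hsv(im)
for y in range(150,212,4):print(y,h[y,230:300:4,2].tolist())
print(ray(C,[[266,y] for y in(160,170,180,190,200)],50).round(1).tolist(),ray(C,[[266,160]],0))
```

```text
150 [132, 130, 132, 129, 131, 127, 132, 130, 127, 128, 131, 131, 131, 128, 135, 128, 137, 132]
154 [128, 127, 129, 130, 135, 128, 129, 126, 129, 132, 131, 136, 133, 135, 127, 130, 130, 133]
158 [133, 130, 130, 132, 132, 137, 131, 130, 130, 120, 130, 128, 132, 133, 128, 132, 131, 130]
162 [133, 130, 133, 135, 129, 131, 129, 130, 164, 126, 162, 127, 132, 132, 129, 132, 130, 130]
166 [133, 132, 128, 135, 131, 132, 146, 156, 170, 167, 143, 132, 129, 132, 130, 129, 129, 136]
170 [135, 130, 137, 134, 98, 95, 170, 177, 190, 206, 176, 186, 131, 132, 136, 137, 127, 130]
174 [125, 133, 79, 76, 79, 98, 128, 192, 196, 194, 220, 186, 161, 132, 131, 132, 133, 133]
178 [128, 85, 78, 76, 73, 108, 119, 119, 85, 86, 125, 187, 185, 116, 119, 90, 116, 132]
182 [73, 72, 75, 73, 75, 104, 118, 116, 87, 86, 110, 118, 111, 73, 73, 78, 76, 75]
186 [73, 73, 71, 74, 75, 85, 118, 116, 104, 97, 118, 119, 84, 75, 75, 74, 75, 72]
190 [74, 76, 74, 75, 77, 75, 99, 118, 117, 117, 118, 95, 73, 74, 75, 77, 74, 74]
194 [73, 73, 73, 73, 77, 74, 74, 77, 93, 96, 75, 75, 75, 74, 76, 74, 74, 75]
198 [76, 73, 79, 75, 73, 74, 75, 77, 74, 73, 73, 76, 72, 76, 76, 75, 77, 76]
202 [72, 73, 73, 72, 74, 76, 74, 74, 73, 72, 73, 72, 77, 74, 76, 80, 134, 118]
206 [75, 72, 69, 74, 73, 75, 74, 74, 72, 75, 73, 75, 73, 73, 73, 73, 129, 130]
210 [77, 75, 73, 74, 74, 90, 104, 105, 95, 76, 73, 75, 71, 76, 77, 74, 126, 131]
[[446.8, 328.8], [435.7, 327.5], [424.4, 326.2], [412.7, 324.9], [400.8, 323.5]] [[436.96860809 326.3225264 ]]
```

The middle insulator's top is centred near pixel (264,181), so it stands at about (423,328). The top camera agrees once its ray is cast at the insulator's top.

>>> {"fn": "step_arm", "kwargs": {"motion": [[0,0,0,-0.001,0.007,0.03,-1],[0,0,0,0,0,0.045,-1],[0,0,0,0,0,0.045,-1],[0,0,0,0,0,0,-1],[0,0,0,0,0,0,-1],[0,0,0,0,0,0,-1]]}}

```text
time_s: 34.9
eef_pos: [424.5, 330.8, 85.3]
orientation: [-3.139, -0.004, 0.109]
ft_force: [-0.5, 0.1, -0.1]
gripper_width: 0.998
grasp_force: 0.0
```

Run:
```python
from h import *
im,C,o=grab("wrist","w20.png");print(o["eef_pos"],o["orientation"]);h=hsv(im)
a=proj(C,[423,328,50])[0];print(a, proj(C,[440,328,50]),proj(C,[406,328,50]))
for y in range(int(a[1])-40,int(a[1])+41,8):print(y,h[y,int(a[0])-48:int(a[0])+49:6,2].tolist())
```

```text
[424.452871   330.81860591  85.32490921] [-3.13910378 -0.0040663   0.10877615]
[261.75009527 226.34910964] [[264.47058553 204.08570233]] [[259.17214136 247.44605641]]
186 [132, 130, 132, 130, 134, 131, 117, 83, 97, 125, 124, 129, 135, 128, 132, 132, 134]
194 [134, 132, 134, 87, 78, 79, 114, 117, 121, 120, 116, 74, 131, 130, 135, 129, 134]
202 [77, 73, 76, 77, 80, 115, 118, 109, 111, 109, 118, 113, 75, 76, 78, 73, 72]
210 [74, 75, 75, 73, 76, 111, 119, 113, 118, 115, 119, 111, 78, 76, 75, 77, 77]
218 [74, 73, 74, 76, 77, 115, 118, 119, 118, 120, 120, 115, 72, 74, 76, 77, 76]
226 [73, 74, 72, 74, 77, 119, 118, 86, 85, 85, 118, 120, 79, 78, 72, 74, 73]
234 [74, 75, 76, 75, 76, 117, 119, 117, 89, 117, 118, 116, 76, 73, 76, 75, 107]
242 [75, 74, 79, 76, 73, 75, 82, 118, 120, 119, 89, 73, 72, 72, 75, 73, 76]
250 [75, 73, 69, 73, 74, 71, 73, 72, 74, 73, 73, 74, 74, 73, 72, 73, 74]
258 [75, 74, 75, 74, 73, 92, 106, 101, 92, 73, 70, 75, 73, 74, 73, 77, 76]
266 [76, 72, 73, 99, 120, 121, 119, 119, 118, 114, 78, 72, 73, 74, 74, 72, 74]
```

>>> {"fn": "step_arm", "kwargs": {"motion": [[0,0,0,-0.0015,0.0025,0.04,-1],[0,0,0,0,0,0.03,-1],[0,0,0,0,0,0,-1],[0,0,0,0,0,0,-1],[0,0,0,0,0,0,1],[0,0,0,0,0,0,1],[0,0,0,0,0,0,1],[0,0,0,0,0,0,1]]}}

```text
time_s: 35.75
eef_pos: [421.9, 328.1, 14.1]
orientation: [-3.14, -0.002, 0.11]
ft_force: [-0.3, 0.3, 4.7]
gripper_width: 0.386
grasp_force: 49.1
```

>>> {"fn": "step_arm", "kwargs": {"motion": [[0,0,0,0,0,0,1],[0,0,0,0,0,0,1],[0,0,0,0,0,0,1],[0,0,0,0,0,0,1]]}}

```text
time_s: 36.15
eef_pos: [422.0, 328.1, 14.1]
orientation: [-3.14, -0.002, 0.11]
ft_force: [-0.7, 0.1, 7.1]
gripper_width: 0.384
grasp_force: 49.2
```

>>> {"fn": "step_arm", "kwargs": {"motion": [[0,0,0,0,0,-0.02,1],[0,0,0,0,0,-0.045,1],[0,0,0,0,0,-0.05,1],[0,0,0,0,0,-0.05,1],[0,0,0,0,0,0,1],[0,0,0,0,0,0,1],[0,0,0,0,0,0,1]]}}

```text
time_s: 36.85
eef_pos: [420.3, 326.5, 176.5]
orientation: [3.14, 0.003, 0.11]
ft_force: [0.5, -0.1, -1.2]
gripper_width: 0.386
grasp_force: 49.8
```

Run:
```python
from h import *
im,C,o=grab("wrist","w21.png");print(o["eef_pos"],o["gripper_width"]);h=hsv(im)
e=o["eef_pos"];a=proj(C,[e[0],e[1],e[2]+36])[0];print(a)
for y in range(180,350,10):print(y,h[y,int(a[0])-54:int(a[0])+55:9,2].tolist())
plan([553,-135,180],.11)
```

```text
[420.26553498 326.48448055 176.47286582] 0.3864587484213616
[257.65479585 288.91161269]
180 [136, 132, 137, 139, 77, 78, 78, 77, 76, 133, 135, 133, 134]
190 [83, 79, 76, 74, 79, 77, 78, 78, 78, 75, 76, 77, 129]
200 [131, 77, 76, 80, 75, 76, 76, 74, 76, 77, 78, 78, 137]
210 [137, 79, 77, 72, 77, 75, 78, 74, 72, 75, 83, 134, 137]
220 [131, 131, 75, 74, 119, 111, 123, 120, 87, 79, 77, 138, 136]
230 [138, 132, 77, 98, 120, 119, 122, 123, 108, 85, 74, 77, 135]
240 [135, 130, 82, 63, 113, 118, 125, 123, 107, 115, 70, 78, 130]
250 [49, 43, 82, 91, 115, 109, 119, 113, 109, 119, 26, 81, 32]
260 [34, 84, 41, 108, 120, 113, 110, 109, 122, 120, 26, 81, 31]
270 [32, 82, 32, 119, 121, 121, 121, 120, 120, 110, 78, 91, 34]
280 [32, 30, 31, 116, 120, 115, 86, 86, 120, 121, 88, 31, 30]
290 [29, 30, 30, 118, 121, 91, 86, 88, 119, 119, 25, 28, 30]
300 [26, 29, 30, 137, 120, 120, 121, 119, 120, 125, 44, 27, 27]
310 [26, 27, 129, 136, 128, 131, 120, 120, 131, 136, 89, 30, 26]
320 [26, 24, 131, 125, 131, 126, 127, 134, 130, 133, 128, 28, 28]
330 [26, 26, 128, 127, 130, 129, 126, 128, 132, 133, 132, 31, 24]
340 [24, 24, 26, 25, 29, 27, 27, 27, 29, 26, 27, 25, 23]
turn about z 0.0 deg in 1 rows: 0.00
11 rows of [ 0.0074  0.043  -0.0004]
```

>>> {"fn": "step_arm", "kwargs": {"motion": [[0,0,0,0.0074,0.043,0,1],[0,0,0,0.0074,0.043,0,1],[0,0,0,0.0074,0.043,0,1],[0,0,0,0.0074,0.043,0,1],[0,0,0,0.0074,0.043,0,1],[0,0,0,0.0074,0.043,0,1],[0,0,0,0.0074,0.043,0,1],[0,0,0,0.0074,0.043,0,1]]}}

```text
time_s: 37.7
eef_pos: [517.2, -9.7, 176.0]
orientation: [-3.141, 0.004, 0.11]
ft_force: [1.2, 1.0, -1.6]
gripper_width: 0.383
grasp_force: 50.0
```

>>> {"fn": "step_arm", "kwargs": {"motion": [[0,0,0,0.0074,0.043,0,1],[0,0,0,0.0074,0.043,0,1],[0,0,0,0.0074,0.043,0,1],[0,0,0,0,0,0,1],[0,0,0,0,0,0,1],[0,0,0,0,0,0.04,1],[0,0,0,0,0,0.035,1],[0,0,0,0,0,0,1]]}}

```text
time_s: 38.5
eef_pos: [549.5, -130.6, 97.7]
orientation: [-3.136, 0.013, 0.113]
ft_force: [-1.2, -0.5, -0.2]
gripper_width: 0.385
grasp_force: 50.1
```

>>> {"fn": "step_arm", "kwargs": {"motion": [[0,0,0,0,0,0,1],[0,0,0,0,0,0,1],[0,0,0,0,0,0,1]]}}

```text
time_s: 38.8
eef_pos: [555.6, -133.5, 104.8]
orientation: [3.141, -0.004, 0.11]
ft_force: [-0.6, 0.1, -1.2]
gripper_width: 0.38
grasp_force: 50.1
```

Run:
```python
from h import *
im,C,o=grab("wrist","w22.png");print(o["eef_pos"],o["orientation"])
red=cv2.bitwise_or(mask(im,[0,150,60],[6,255,255]),mask(im,[170,150,60],[180,255,255]))
at=proj(C,[612,-128.5,49])[0];show("red",[at,*rect(C,blob(red,at,25),48)])
plan([553.2,-135,27],.11,200)
```

```text
[ 555.60641107 -133.53735208  104.80709372] [ 3.14065497 -0.00364828  0.11048134]
red [259.45 139.91] [ 611.8 -128.9] [16.3 16.3] 0.9
turn about z 0.0 deg in 1 rows: 0.02
1 rows of [-0.0023  0.0011  0.0777]
```

>>> {"fn": "step_arm", "kwargs": {"motion": [[0,0,0,-0.0023,0.0014,0.03,1],[0,0,0,0,0,0.03,1],[0,0,0,0,0,0.01,1],[0,0,0,0,0,0,1],[0,0,0,0,0,0,1],[0,0,0,0,0,0,1],[0,0,0,0,0,0,1]]}}

```text
time_s: 39.55
eef_pos: [553.1, -135.5, 34.3]
orientation: [3.141, -0.003, 0.11]
ft_force: [0.3, -0.5, -1.3]
gripper_width: 0.384
grasp_force: 50.1
```

Run:
```python
from h import *
im,C,o=grab("wrist","w23.png");print(o["eef_pos"],o["orientation"])
plan([553.2,-135.4,26.3],.11,200)
```

```text
[ 553.13554732 -135.49925003   34.28760766] [ 3.14084097e+00 -2.64960133e-03  1.10055405e-01]
turn about z -0.0 deg in 1 rows: -0.00
1 rows of [ 0.0003 -0.      0.0078]
```

>>> {"fn": "step_arm", "kwargs": {"motion": [[0,0,0,0,0,0.005,1],[0,0,0,0,0,0.003,1],[0,0,0,0,0,0,1],[0,0,0,0,0,0,1]]}}

```text
time_s: 40.0
eef_pos: [552.3, -135.4, 26.1]
orientation: [3.141, -0.001, 0.11]
ft_force: [-2.5, 1.0, 7.7]
gripper_width: 0.381
grasp_force: 51.1
```

>>> {"fn": "step_arm", "kwargs": {"motion": [[0,0,0,0,0,0,0.3],[0,0,0,0,0,0,-0.3],[0,0,0,0,0,0,-1],[0,0,0,0,0,0,-1],[0,0,0,0,0,0,-1],[0,0,0,0,0,-0.03,-1],[0,0,0,0,0,-0.045,-1],[0,0,0,0,0,-0.045,-1]]}}

```text
time_s: 40.8
eef_pos: [551.5, -135.2, 145.5]
orientation: [-3.141, 0.002, 0.11]
ft_force: [0.9, -0.5, -0.2]
gripper_width: 0.998
grasp_force: 0.0
```

>>> {"fn": "step_arm", "kwargs": {"motion": [[0,0,0,0,0,-0.045,-1],[0,0,0,0,0,-0.045,-1],[0,0,0,0,0,0,-1],[0,0,0,0,0,0,-1],[0,0,0,0,0,0,-1],[0,0,0,0,0,0,-1]]}}

```text
time_s: 41.4
eef_pos: [550.9, -135.1, 232.9]
orientation: [-3.14, 0.004, 0.11]
ft_force: [0.3, 0.5, -0.5]
gripper_width: 1.0
grasp_force: 0.0
```

Run:
```python
from h import *
im,C,o=grab("wrist","w24.png");print(o["eef_pos"],o["orientation"])
red=cv2.bitwise_or(mask(im,[0,150,60],[6,255,255]),mask(im,[170,150,60],[180,255,255]))
a2=proj(C,[612,-128.5,49])[0];R=rect(C,blob(red,a2,25),48);show("red",R)
a3=proj(C,[629,-286,49])[0];B=rect(C,blob(mask(im,[0,0,0],[180,255,50]),a3,25),48);show("black",B)
at=proj(C,[620,-208,88])[0];show("ball",rect(C,blob(mask(im,[15,150,40],[30,255,255]),at,25),88))
wd=mask(im,[8,60,60],[30,255,255]);show("board",rect(C,blob(wd),12))
w=cv2.inRange(hsv(im),np.array([0,0,95]),np.array([180,45,255]));a=proj(C,[553,-135,62])[0]
n=np.zeros_like(w);cv2.circle(n,tuple(int(v) for v in a),24,255,-1);w&=n
c=blob(w,a,20);show("ins",[a,cv2.boundingRect(c),*rect(C,c,62)])
t=ctrl.get_image("top");Ct=cam("top");cv2.imwrite("pics/top2.png",t)
for n_,lo,hi,P in(("disc",[3,120,50],[15,255,255],[618,218,86]),("needle",[65,60,30],[95,255,255],[637,316.5,14]),("ball",[15,140,40],[30,255,255],[620,-208,88])):
    at=proj(Ct,P)[0]
    try:show("top "+n_,rect(Ct,blob(mask(t,lo,hi),at,12),P[2]))
    except Exception as e:print(n_,at,e)
d=cv2.absdiff(cv2.imread("pics/top0.png"),t).max(2);u=proj(Ct,[672,12,30])[0].astype(int);print("beaker diff",d[u[1]-18:u[1]+18,u[0]-18:u[0]+18].mean())
```

```text
[ 550.94770899 -135.14866385  232.94372559] [-3.14023051  0.00399743  0.11009723]
red [ 611.5 -129.2] [15.7 16.2] 0.11
black [ 629.2 -284.5] [14.6 21.2] 0.11
ball [ 620.7 -208.5] [29.7 31.7] 0.11
board [ 590.2 -211.6] [118.8 220. ] 0.11
ins [258.48 173.4 ] [246 154  28  33] [ 557.4 -135.9] [32.6 37.2] 1.24
top disc [614.3 217.4] [60.2 57.6] 0.01
top needle [632.9 313.9] [41.7 39.8] 0.8
ball [347.67238935 137.10781382] max() iterable argument is empty
beaker diff 28.405864197530864
```

>>> {"fn": "step_arm", "kwargs": {"motion": [[0,0,0,-0.021,0.0395,0,-1],[0,0,0,-0.021,0.0395,0,-1],[0,0,0,-0.021,0.0395,0,-1],[0,0,0,-0.021,0.0395,0,-1],[0,0,0,-0.021,0.0395,0,-1],[0,0,0,-0.021,0.0395,0,-1],[0,0,0,0,0,0,-1],[0,0,0,0,0,0,-1]]}}

```text
time_s: 42.3
eef_pos: [451.7, -385.8, 233.8]
orientation: [-3.14, 0.001, 0.107]
ft_force: [-0.1, 0.4, -0.7]
gripper_width: 1.002
grasp_force: 0.0
```

Run:
```python
from h import *
t=ctrl.get_image("top");Ct=cam("top");cv2.imwrite("pics/top3.png",t)
s=ctrl.get_image("side");Cs=cam("side")
for C,im,old in((Ct,t,"top0"),(Cs,s,"side0")):
    d=cv2.absdiff(cv2.imread(f"pics/{old}.png"),im).max(2);u=proj(C,[668,11,30])[0].astype(int);k=d[u[1]-20:u[1]+20,u[0]-18:u[0]+18];print(old,"beaker diff",k.mean(),(k>25).sum())
B=lambda a,b:cv2.bitwise_or(a,b)
for C,im in((Ct,t),(Cs,s)):
  for n,m,P in(("disc",mask(im,[3,120,50],[15,255,255]),[618,218,86]),("needle",mask(im,[65,60,30],[95,255,255]),[637,316.5,14]),("ball",mask(im,[15,140,40],[30,255,255]),[620,-208,88]),("ins",mask(im,[0,0,150],[180,50,255]),[554,-135.5,37])):
    at=proj(C,P)[0]
    try:show(n,rect(C,blob(m,at,12),P[2]))
    except Exception as e:print(n,at,e)
```

```text
top0 beaker diff 3.0319444444444446 0
side0 beaker diff 1.2680555555555555 0
disc [614.2 218.7] [60.4 59.8] 1.54
needle [632.9 313.9] [41.7 39.8] 0.8
ball [ 619.  -206.2] [26.1 30.2] 1.5
ins [ 555.4 -136.9] [32.7 30.7] 1.54
disc [626.4 213.4] [ 61.9 100. ] 1.11
needle [628.1 319.8] [41.1 54.8] 0.72
ball [ 619.9 -211.3] [23.7 71.7] 0.47
ins [279.39695069 168.58376644] max() iterable argument is empty
```

The beaker hasn't moved, and both fixed cameras find the disc, needle and ball where they were placed. The insulator shows up in the top view only. Handing in.

```bash
python3 -c "
from bench import ctrl
print(ctrl.sign_off())"
```

```text
the job is handed in; nothing more can be done
None
```

I set up the spark demonstration as asked and handed it in at about 42 s; I measured everything within 2–3 mm of its target, with gaps of about 28 mm at the needle and at the insulator, and the beaker did not move.

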